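# Dress the jeweller's viewing tray

### The arm

A 6-joint arm with a two-finger parallel gripper is mounted at the origin on the work surface. World frame = base frame: x ahead of the robot, y to its left, z up, the work surface at z = 0. Lengths are in m, angles in rad, forces in N, time in s.
With the tool pointing down it reaches from about 0.25 to 0.725 m from the base axis. Payload 9.7 kg.
Tool frame: the origin (TCP) lies at the very end of the fingers, on their centre line; the grasp point (between the pads) lies robot.pinch_z behind it (robot.pinch_z is the distance from the TCP to the grasp point, in m); z points along the fingers, y is the line along which they close (so a half turn about z gives the same grasp; the last joint's range is limited). The gripper opens to 85 mm and grips with 20 to 120 N. Pads are 22 mm wide; open, the fingers measure 114 mm over their backs; the gripper's body (76 mm by 85 mm) begins 54 mm behind the grasp point. The pads swing forward as they close: fully open they stand 13 mm farther back than shut.
Start: joints at [1.281, 0.087, 0.176, 1.66, 0, 1.571], TCP at [0.157, 0.527, 0.231] pointing down, gripper open.
Joint ranges: [-3.13, 3.13], [-0.85, 1.81], [-1.15, 1.24], [-2.2, 2.28], [-1.44, 1.52], [-3.14, 3.14]. Speed limits (rad/s): [2.22, 2.22, 2.57, 3.14, 3.14, 3.14].

### API

Orientations are given as a rotation vector (axis times angle).
In Python, from station import robot, optics, finish_job gives the robot as it stands. The module is installed in compiled form; this text tells all that it offers.
- The arm moves only by the tool play_rows, never from a script. Its argument "increments" is a list of rows, each a list of 5 numbers: the finger opening in mm, from 0 to 85.4, then the shift along the tool's x, y, z in mm, then the turn about the tool's z in rad. A call has 1 to 8 rows; each row shifts and turns the commanded pose from where the row before left it, along the tool's axes as they then stand; what a row does not reach is not made up. A row lasts 1/10 s, in which the tool goes at most 50 mm and 8.59 degrees, less where a joint would pass 70% of its speed; a pose out of reach is approached as far as the arm can. A call with a gripper value outside its range is refused whole. The fingers move at their own pace and stop on an object; the grip force is fixed at half the most. Time passes only in rows, so rows that do not move let the fingers close. It gives the time, the measured TCP pose, the force, the opening and the grip force at its end, in the units of the state.
- robot.read_state(): the state, without advancing time (a new reading comes with each control period).
- optics.get_image(name): name is "side" or "top" or "wrist"; returns the picture (400x640x3 uint8, red, green, blue); there is no depth.
- optics.calibration(name): a dict with "camera_matrix" (3x3 intrinsics, pixels), "k1" (the pictures are not rectified: a ray, as slopes to the right and down, at radius r is drawn at 1 + k1 r^2 times it, then the intrinsics apply), "view" (4x4, takes a point from world to camera coordinates); the wrist camera has in their place "mount" (4x4, takes a point from camera to tool coordinates, whose origin is the TCP and whose axes are the flange's). Camera axes: x right, y down, z forward; pixel columns grow to the right and rows downward; lengths in m; the calibration is good to about 2 mm. A picture is of the moment at which its call begins: read the wrist's pose just before it. calibration takes no time and is no camera call.
- finish_job(): hands the job in; it is judged then, once.
The state is a dict: "clock": time; "joints": joint angles; "joint_velocities": joint speeds; "effort": joint torques, N m; "position": TCP position; "ee_rot": TCP orientation; "wrist_force": force on the tool from outside, world axes, zero at the start; "ft_torque": the same for the moment, N m; "gripper_width": opening from 0.0 (shut) to 1.0 (fully open); "grip_force": force on a finger pad.
Only numpy, scipy, OpenCV 4.12 (cv2) and the standard library are available. Lean on these libraries where they do the work, as an engineer would, in place of code of your own. Each camera call takes 0.05 s, during which the arm holds its last target. There are 200 camera calls.

### The job

Get the viewing tray ready for a customer: stand every white-framed stone case upright in a free slot of the tray, fully home, leaving the black-framed case that is already there. A gold bangle has slid under the glass guard of the showcase: draw it right out from there with the window hook, not with the gripper, lay it flat in the tray's well, and put the hook back on its green mat, standing on its handle as it was. Do not bang on the showcase glass or shift the other things on the desk.

Things in the scene. Friction and masses are not known exactly. Their poses are not given: they have to be found in the camera images.
- tray: Viewing tray, fixed to the desk: 270 (its x) x 180 (its y) x 26 mm high, dark blue felt with a dark wood rim. Origin under its centre, on the desk; its +x end has six upright card slots in three rows (pitch 50 mm along x) of two, its -x end an open well for bangles: a recess 100 (x) x 164 (y) mm centred 77 mm to the -x side of the origin, its floor 6 mm above the desk and its walls 20 mm high above that floor.
- slot0 (a point): Centre of the mouth of card slot 0, 26 mm above the desk, axes as the tray's. The slot is 20.5 mm wide along x, 74.5 mm long along y, 20 mm deep (its floor 6 mm above the desk), with 2 mm chamfered edges.
- slot1 (a point): Centre of the mouth of card slot 1, 26 mm above the desk, axes as the tray's. The slot is 20.5 mm wide along x, 74.5 mm long along y, 20 mm deep (its floor 6 mm above the desk), with 2 mm chamfered edges.
- slot2 (a point): Centre of the mouth of card slot 2, 26 mm above the desk, axes as the tray's. The slot is 20.5 mm wide along x, 74.5 mm long along y, 20 mm deep (its floor 6 mm above the desk), with 2 mm chamfered edges.
- slot3 (a point): Centre of the mouth of card slot 3, 26 mm above the desk, axes as the tray's. The slot is 20.5 mm wide along x, 74.5 mm long along y, 20 mm deep (its floor 6 mm above the desk), with 2 mm chamfered edges.
- slot4 (a point): Centre of the mouth of card slot 4, 26 mm above the desk, axes as the tray's. The slot is 20.5 mm wide along x, 74.5 mm long along y, 20 mm deep (its floor 6 mm above the desk), with 2 mm chamfered edges.
- slot5 (a point): Centre of the mouth of card slot 5, 26 mm above the desk, axes as the tray's. The slot is 20.5 mm wide along x, 74.5 mm long along y, 20 mm deep (its floor 6 mm above the desk), with 2 mm chamfered edges.
- case1_c (a point): Centre (half-way up) of a white-framed sealed stone case with blue faces and a gem, 18 mm thick (its x), 72 mm long (its y), 60 mm high (its z), about 110 g, standing on its long edge on the desk. It may be absent.
- case2_c (a point): Centre (half-way up) of a white-framed sealed stone case with blue faces and a gem, 18 mm thick (its x), 72 mm long (its y), 60 mm high (its z), about 110 g, standing on its long edge on the desk. It may be absent.
- case3_c (a point): Centre (half-way up) of a white-framed sealed stone case with blue faces and a gem, 18 mm thick (its x), 72 mm long (its y), 60 mm high (its z), about 110 g, standing on its long edge on the desk. It may be absent.
- case4_c (a point): Centre (half-way up) of a white-framed sealed stone case with blue faces and a gem, 18 mm thick (its x), 72 mm long (its y), 60 mm high (its z), about 110 g, standing on its long edge on the desk. It may be absent.
- case5_c (a point): Centre (half-way up) of a white-framed sealed stone case with blue faces and a gem, 18 mm thick (its x), 72 mm long (its y), 60 mm high (its z), about 110 g, standing on its long edge on the desk. It may be absent.
- shown1_c (a point): Centre of a black-framed sealed stone case of the same size (18 x 72 x 60 mm) that already stands in a tray slot and stays there. It may be absent.
- shown2_c (a point): Centre of a black-framed sealed stone case of the same size (18 x 72 x 60 mm) that already stands in a tray slot and stays there. It may be absent.
- shown3_c (a point): Centre of a black-framed sealed stone case of the same size (18 x 72 x 60 mm) that already stands in a tray slot and stays there. It may be absent.
- showcase: Clear glass showcase fixed to the desk, 230 mm wide (its x), 200 mm deep (its y), 130 mm high, 5 mm glass, no floor: its contents lie on the desk. Origin on the desk at the middle of its mouth; +y points into it. Along the mouth (y = 0) a fixed glass guard hangs from the roof down to 70 mm above the desk; the only way in is the 220 mm wide, 70 mm high gap below it. Two small ring cones stand fixed in its far corners, 88 mm either side of the middle and 170 mm in.
- bangle_c (a point): Centre of a rigid gold bangle lying flat: outer diameter 78 mm, inner 60 mm (wall 9 mm thick), 14 mm high, about 80 g. It starts inside the showcase, behind the guard.
- hook_mat: Green mat of the window hook, flush with the desk, 60 mm (its x) x 300 mm (its y); origin at its centre.
- hook_grip (a point): Grip point of the window hook, on the middle of its wooden handle. x points along the rod to the prong. The handle is a block 100 mm long, 44 mm wide (y), 36 mm high; this point is 25 mm above its flat underside. From the handle's front end, 50 mm ahead of this point, an 8 mm steel rod runs straight on, its axis 20 mm above the handle's underside, to 210 mm ahead of this point, where an 8 mm prong turns straight down. 160 g.
- hook_prong (a point): Lowest point of the hook's prong: 210 mm ahead of hook_grip and level with the handle's underside, so the hook stands by itself on handle and prong.
- ring_box: Navy ring box, 55 x 55 x 45 mm, a bystander; origin under its centre.
- gem_box: Flat white gem box with blue foam, 45 x 45 x 19 mm, a bystander; origin under its centre.
- brass_box: Round brass box, 60 mm across, 24 mm high, a bystander; origin under its centre.
- loupe: Folding steel loupe, 64 x 28 x 18 mm, a bystander; origin near its centre, on the desk.

How it is judged:
By the outcome, as a careful person would: the job done as asked, in the order asked, and still so for the second after the job is handed in, with the robot touching nothing.
Of case1, case2, case3, case4, case5 only 3 to 5 are there at a start; the rules pass over those that are not, and their reading is None.
Of shown1, shown2, shown3 only 1 to 1 are there at a start; the rules pass over those that are not, and their reading is None.
At some moment in a run one of bangle, hook may be knocked a few centimetres aside while the robot is not near it.
It also fails if it takes over 210 s, if anything falls off the work surface, if the arm or the gripper's body presses on something with over 40 N, if the wrist force passes 120 N, or if a joint passes its speed limit or range.

## Working session

There is one attempt and no reset: what is moved stays moved. The work goes in short steps, Python scripts to look and compute and a tool call to move; the robot and the scene stay as the last step left them, time stands still between calls to the robot, and variables do not carry over. Pictures are saved under pics/ and viewed, at most 14 in all, crops included, and the job is handed in when it is done.

Besides the shell and the picture viewer there is one more tool, called by a JSON object that holds its "method" and its "body". play_rows: Moves the arm, as the interface text tells. Its arguments: {"type":"object","properties":{"increments":{"type":"array"}},"required":["increments"]}

```bash
mkdir -p pics
cat > h.py <<'E'
import numpy as np, cv2
from scipy.spatial.transform import Rotation as R
from station import robot, optics, finish_job
def grab(n,f):
    s=robot.read_state(); im=optics.get_image(n); cv2.imwrite('pics/'+f,im[:,:,::-1]); return s,im
def pose(s):
    T=np.eye(4);T[:3,:3]=R.from_rotvec(s['ee_rot']).as_matrix();T[:3,3]=s['position'];return T
def cam(n,s=None):
    c=optics.calibration(n);K=np.array(c['camera_matrix'])
    M=np.linalg.inv(np.array(c['view'])) if 'view' in c else pose(s)@np.array(c['mount'])
    return K,c['k1'],M
def ray(C,uv):
    K,k,M=C;uv=np.atleast_2d(np.array(uv,float))
    d=np.c_[(uv[:,0]-K[0,2])/K[0,0],(uv[:,1]-K[1,2])/K[1,1]];x=d.copy()
    for _ in range(20): x=d/(1+k*(x**2).sum(1,keepdims=True))
    return M[:3,3],np.c_[x,np.ones(len(x))]@M[:3,:3].T
def onz(C,uv,z):
    o,D=ray(C,uv);return (o+D*((z-o[2])/D[:,2:3]))
def proj(C,P):
    K,k,M=C;P=np.atleast_2d(np.array(P,float));p=(P-M[:3,3])@M[:3,:3];x=p[:,:2]/p[:,2:]
    x=x*(1+k*(x**2).sum(1,keepdims=True));return x*[K[0,0],K[1,1]]+[K[0,2],K[1,2]]
E
python3 - <<'E'
from h import *
np.set_printoptions(precision=3,suppress=True)
for n in ['top','side','wrist']:
    s,im=grab(n,n+'0.png');K,k,M=cam(n,s);print(n,K.tolist(),k);print(M)
print(s, getattr(robot,'pinch_z',None))
E
```

```text
top [[408.87562437146113, 0.0, 315.1440105361476], [0.0, 408.87562437146113, 196.02636730922382], [0.0, 0.0, 1.0]] 0.03324927265514147
[[-0.01  -0.99   0.142  0.425]
 [-1.     0.008 -0.011 -0.015]
 [ 0.009 -0.142 -0.99   1.01 ]
 [ 0.     0.     0.     1.   ]]
side [[494.47285901770664, 0.0, 319.28223956302986], [0.0, 494.47285901770664, 199.8643519544531], [0.0, 0.0, 1.0]] 0.03385450412677285
[[ 0.992 -0.059  0.114  0.426]
 [-0.128 -0.484  0.865 -1.039]
 [ 0.004 -0.873 -0.488  0.627]
 [ 0.     0.     0.     1.   ]]
wrist [[334.75628193023044, 0.0, 316.15250385745696], [0.0, 334.75628193023044, 203.4019776746131], [0.0, 0.0, 1.0]] -0.05107719442297872
[[ 0.285  0.917  0.28   0.083]
 [ 0.958 -0.272 -0.084  0.549]
 [-0.001  0.293 -0.956  0.373]
 [ 0.     0.     0.     1.   ]]
{'clock': 0.1, 'joints': array([1.281, 0.087, 0.175, 1.66 , 0.   , 1.571]), 'joint_velocities': array([ 0.001, -0.002,  0.002,  0.   , -0.001,  0.   ]), 'effort': array([  0.   , -52.156,  46.566,   0.016,  -0.   ,   0.   ]), 'position': array([0.157, 0.527, 0.231]), 'ee_rot': array([-0.454, -3.109,  0.002]), 'wrist_force': array([-0.815, -0.208,  0.184]), 'ft_torque': array([ 0.033, -0.015,  0.   ]), 'grip_force': 0.0, 'gripper_width': 0.9946981397774013} 0.0187
```

View pics/top0.png

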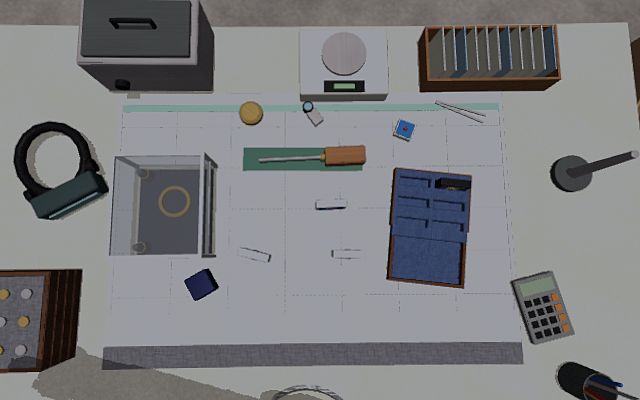

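View pics/side0.png

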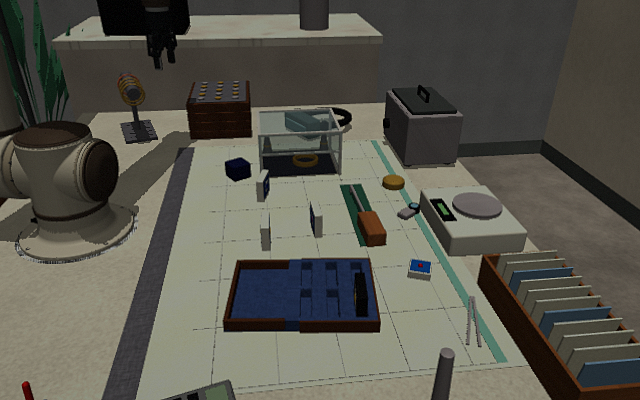

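Run:
```python
from h import *
np.set_printoptions(precision=1,suppress=True)
for n in ['top','side']:
    C=cam(n); print(n,proj(C,[[0,0,0],[.157,.527,.231],[.157,.527,.4],[.425,0,0]]))
t=cv2.imread('pics/top0.png'); cv2.imwrite('pics/tc.png',cv2.resize(t[140:300,230:480],None,fx=3,fy=3,interpolation=cv2.INTER_CUBIC))
np.set_printoptions(precision=3,suppress=True)
C=cam('top')
print('tray z.026',onz(C,[(397,168),(472,173),(464,287),(388,279)],.026))
print('case top',onz(C,[(331,204),(255,252),(347,252)],.06))
print('hook',onz(C,[(262,160),(345,155)],.03)); print('bang',onz(C,[(174,201)],.014))
print('mouth base',onz(C,[(216,256),(207,152)],[0]) if 0 else onz(C,[(216,256)],0))
```

```text
top [[ 306.4  444.6]
 [  -0.5  415.8]
 [-100.4  467.9]
 [ 305.4  254.7]]
side [[ 78.9 229.6]
 [165.8  69.8]
 [156.8  10.7]
 [263.3 218. ]]
tray z.026 [[ 0.634 -0.227  0.026]
 [ 0.62  -0.409  0.026]
 [ 0.347 -0.373  0.026]
 [ 0.367 -0.195  0.026]]
case top [[ 0.542 -0.062  0.06 ]
 [ 0.432  0.115  0.06 ]
 [ 0.43  -0.097  0.06 ]]
hook [[ 0.656  0.104  0.03 ]
 [ 0.667 -0.099  0.03 ]]
bang [[0.558 0.319 0.014]]
mouth base [[0.424 0.217 0.   ]]
```

View pics/tc.png

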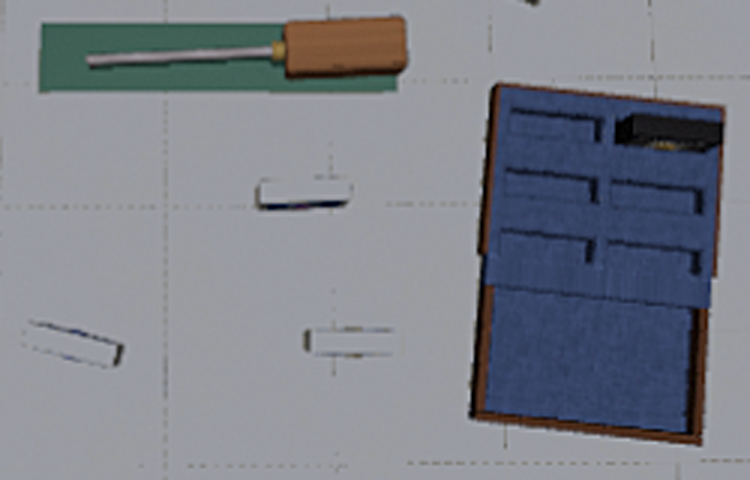

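View pics/wrist0.png

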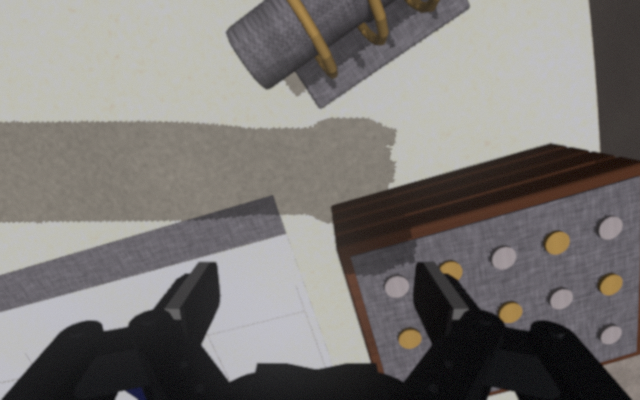

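{"method": "play_rows", "body": {"increments": [[85, 0, 0, 0, 0.148], [85, 0, 0, 0, 0.148], [85, 0, 0, 0, 0.148], [85, 0, 0, 0, 0.148], [85, 0, 0, 0, 0.148], [85, 0, 0, 0, 0.148], [85, 0, 0, 0, 0.148], [85, 0, 0, 0, 0.148]]}}

```text
clock: 0.95
position: [0.1571, 0.527, 0.231]
ee_rot: [2.118, 2.32, -0.001]
wrist_force: [-0.1, -0.5, 0.2]
gripper_width: 0.992
grip_force: 0.0
```

```bash
cat >> h.py <<'E'
def go(x,y,z,th):
    "turn about tool z, then shift (mm) in the turned tool frame"
    s=robot.read_state();T=pose(s);a=np.arctan2(T[1,1],T[0,1])
    c,n=np.cos(th),np.sin(th);d=1000*(np.array([x,y,z])-T[:3,3])
    print('turn %.3f'%-((th-a+np.pi)%(2*np.pi)-np.pi),'dx %.1f dy %.1f dz %.1f'%(-n*d[0]+c*d[1],c*d[0]+n*d[1],-d[2]),'tilt',np.round(T[:3,2],3),'j',np.round(s['joints'],2))
E
python3 - <<'E'
from h import *
go(.542,-.08,.22,0)
np.set_printoptions(precision=4,suppress=True)
C=cam('top'); o=np.array([230,140])
P=onz(C,np.array([(497,85),(725,107),(702,444),(470,417)])/3+o,.026);print(P.mean(0),P)
for a,b in [((258,192),(352,190)),((28,334),(120,355)),((308,342),(395,342))]:
    p=onz(C,np.array([a,b])/3+o,.06);d=p[0]-p[1];print(p.mean(0),'len',np.linalg.norm(d),'th',np.arctan2(d[1],d[0])-np.pi/2)
E
```

```text
turn 0.091 dx -607.0 dy 384.9 dz 11.0 tilt [-0.    -0.001 -1.   ] j [ 1.28  0.09  0.18  1.66 -0.    2.76]
[ 0.4894 -0.299   0.026 ] [[ 0.633  -0.2234  0.026 ]
 [ 0.613  -0.4082  0.026 ]
 [ 0.3448 -0.3726  0.026 ]
 [ 0.3667 -0.1919  0.026 ]]
[ 0.5427 -0.0632  0.06  ] len 0.07340570782697244 th 0.012938242495394547
[0.426  0.1153 0.06  ] len 0.07226703519688055 th -0.23242544543102728
[ 0.4258 -0.097   0.06  ] len 0.06671291808528693 th -0.008940603012114856
```

{"method": "play_rows", "body": {"increments": [[85, 0, 0, 0, 0.091], [85, -38, 24.1, 0.7, 0], [85, -38, 24.1, 0.7, 0], [85, -38, 24.1, 0.7, 0], [85, -38, 24.1, 0.7, 0], [85, -38, 24.1, 0.7, 0], [85, -38, 24.1, 0.7, 0], [85, -38, 24.1, 0.7, 0]]}}

```text
clock: 1.75
position: [0.3279, 0.2604, 0.2263]
ee_rot: [2.214, 2.228, 0.0]
wrist_force: [0.2, 1.0, 0.2]
gripper_width: 0.999
grip_force: 0.0
```

{"method": "play_rows", "body": {"increments": [[60, -38, 24.1, 0.7, 0], [60, -38, 24.1, 0.7, 0], [60, -38, 24.1, 0.7, 0], [60, -38, 24.1, 0.7, 0], [60, -38, 24.1, 0.7, 0], [60, -38, 24.1, 0.7, 0], [60, -38, 24.1, 0.7, 0], [60, -38, 24.1, 0.7, 0]]}}

```text
clock: 2.55
position: [0.5227, -0.0426, 0.2206]
ee_rot: [-2.215, -2.228, -0.0]
wrist_force: [1.1, 0.4, -0.4]
gripper_width: 0.699
grip_force: 0.0
```

Run:
```python
from h import *
s,im=grab('wrist','w1.png')
go(.542,-.063,.028,0)
```

```text
turn 0.003 dx -16.0 dy 16.8 dz 191.2 tilt [-0.    -0.002 -1.   ] j [-0.09  0.03  0.09  1.63 -0.    1.48]
```

View pics/w1.png

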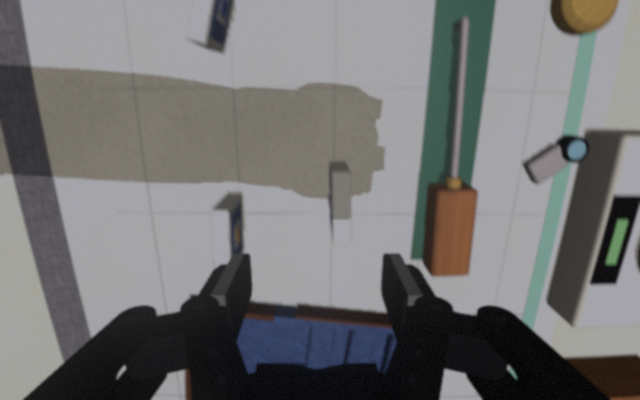

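```bash
cat >> h.py <<'E'
def box(c,th,hx,hy,z):
    a=np.array([[hx,hy],[hx,-hy],[-hx,-hy],[-hx,hy]]);Q=np.array([[np.cos(th),-np.sin(th)],[np.sin(th),np.cos(th)]])
    return np.c_[a@Q.T+np.array(c)[:2],np.full(4,z)]
E
python3 - <<'E'
from h import *
np.set_printoptions(precision=1,suppress=True)
s,im=grab('wrist','w2.png');C=cam('wrist',s)
print(proj(C,box((.5427,-.0632),.013,.009,.036,.06)).tolist(),proj(C,box((.5427,-.0632),.013,.009,.036,0)).tolist())
c=im[150:260,300:400];cv2.imwrite('pics/w2c.png',cv2.resize(c,None,fx=5,fy=5,interpolation=cv2.INTER_CUBIC)[:,:,::-1])
E
```

```text
[[347.31992100734436, 164.90604936026088], [345.9704848941316, 237.95553657592825], [327.51630260571494, 238.1216432289794], [327.58685504543666, 165.068058346923]] [[342.3870973256489, 154.71091878236479], [341.53335987550804, 217.39387221684606], [325.8288901486356, 217.53133921860268], [325.7809622323541, 154.84771439339403]]
```

View pics/w2c.png

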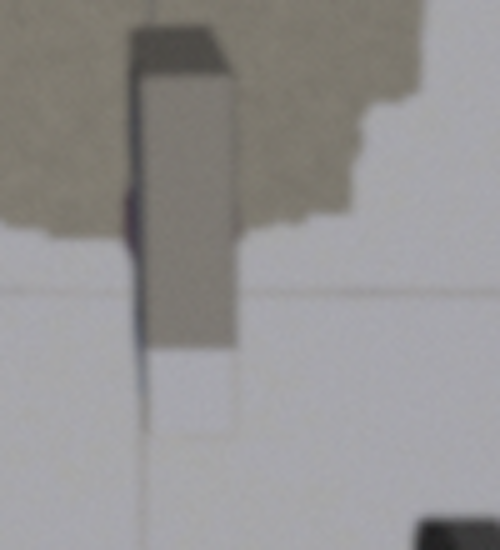

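Run:
```python
from h import *
go(.5437,-.0628,.028,.035)
```

```text
turn -0.033 dx -18.9 dy 19.4 dz 191.2 tilt [-0.002 -0.001 -1.   ] j [-0.08  0.03  0.09  1.64 -0.    1.48]
```

{"method": "play_rows", "body": {"increments": [[50, -18.9, 19.4, 0, -0.033], [50, 0, 0, 45, 0], [50, 0, 0, 45, 0], [50, 0, 0, 45, 0], [50, 0, 0, 35, 0], [50, 0, 0, 21.2, 0], [50, 0, 0, 0, 0], [50, 0, 0, 0, 0]]}}

```text
clock: 3.45
position: [0.5415, -0.0592, 0.0302]
ee_rot: [-2.177, -2.265, 0.0]
wrist_force: [-0.1, 1.0, -0.0]
gripper_width: 0.581
grip_force: 0.0
```

{"method": "play_rows", "body": {"increments": [[10, 0, 0, 0, 0], [10, 0, 0, 0, 0], [10, 0, 0, 0, 0], [10, 0, 0, 0, 0], [10, 0, 0, 0, 0], [10, 0, 0, 0, 0]]}}

```text
clock: 4.05
position: [0.5425, -0.0596, 0.0312]
ee_rot: [2.176, 2.263, 0.003]
wrist_force: [-0.3, 0.2, 6.8]
gripper_width: 0.199
grip_force: 58.9
```

Run:
```python
from h import *
s=robot.read_state();print(s['position'],s['gripper_width']*85.4)
th=-.125
Q=lambda x,y:(.4894+x*np.cos(th)-y*np.sin(th),-.299+x*np.sin(th)+y*np.cos(th))
for x in (10,60,110): print(x,Q(x/1000,.04),Q(x/1000,-.04))
go(.5,-.25,.2,th)
```

```text
[ 0.54249724 -0.05959453  0.03118885] 16.977799503337188
10 (np.float64(0.5043089660077024), np.float64(-0.2605588406446791)) (np.float64(0.4943349873368842), np.float64(-0.3399346540230254))
60 (np.float64(0.5539188493691688), np.float64(-0.2667925773139405)) (np.float64(0.5439448706983506), np.float64(-0.34616839069228683))
110 (np.float64(0.6035287327306352), np.float64(-0.2730263139832019)) (np.float64(0.5935547540598171), np.float64(-0.3524021273615482))
turn 0.164 dx -194.2 dy -18.4 dz -168.8 tilt [ 0.003 -0.    -1.   ] j [-0.11  0.09 -0.21  1.27  0.    1.42]
```

{"method": "play_rows", "body": {"increments": [[10, 0, 0, -30, 0], [10, 0, 0, -45, 0], [10, 0, 0, -45, 0], [10, 0, 0, -45, 0], [10, 0, 0, -30, 0], [10, 0, 0, 0, 0.082], [10, 0, 0, 0, 0.082], [10, 0, 0, 0, 0]]}}

```text
clock: 4.85
position: [0.5416, -0.0596, 0.2251]
ee_rot: [2.357, 2.076, 0.001]
wrist_force: [-1.2, -0.7, -1.5]
gripper_width: 0.198
grip_force: 58.7
```

{"method": "play_rows", "body": {"increments": [[10, -30, -4, 0, 0], [10, -45, -4, 0, 0], [10, -45, -4, 0, 0], [10, -45, -4, 0, 0], [10, -45, -3, 0, 0], [10, -45, 0, 0, 0], [10, -25, 0, 0, 0], [10, 0, 0, 0, 0]]}}

```text
clock: 5.65
position: [0.4868, -0.3379, 0.2237]
ee_rot: [-2.357, -2.076, 0.001]
wrist_force: [-0.6, -0.7, -0.8]
gripper_width: 0.199
grip_force: 58.7
```

Run:
```python
from h import *
s,im=grab('wrist','w3.png');print(s['position'],s['gripper_width']*85.4)
```

```text
[ 0.48678865 -0.33788007  0.22372646] 16.98857289628173
```

View pics/w3.png

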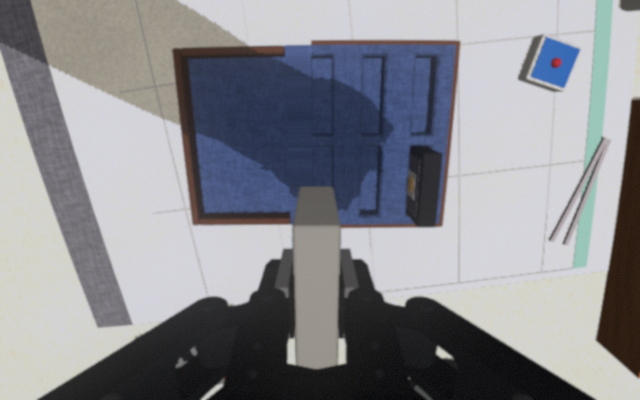

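Run:
```python
from h import *
np.set_printoptions(precision=4,suppress=True)
s,im=robot.read_state(),cv2.imread('pics/w3.png')
C=cam('wrist',s)
P=onz(C,[(174,50),(459,41),(443,226),(193,224)],.026);print(P,P.mean(0))
x=(P[1]+P[2]-P[0]-P[3]);print('th',np.arctan2(x[1],x[0]),np.linalg.norm(x)/2,np.linalg.norm(P[1]-P[2]),np.linalg.norm(P[0]-P[3]))
c=im[35:235,285:465];c=np.clip(c.astype(float)**.7*6,0,255).astype(np.uint8)
cv2.imwrite('pics/w3c.png',cv2.resize(c,None,fx=3,fy=3,interpolation=cv2.INTER_CUBIC))
```

```text
[[ 0.3658 -0.1961  0.026 ]
 [ 0.635  -0.2219  0.026 ]
 [ 0.6156 -0.4073  0.026 ]
 [ 0.3445 -0.371   0.026 ]] [ 0.4902 -0.2991  0.026 ]
th -0.11435572103345937 0.27189224289273906 0.18637674370513765 0.17614449867725848
```

View pics/w3c.png

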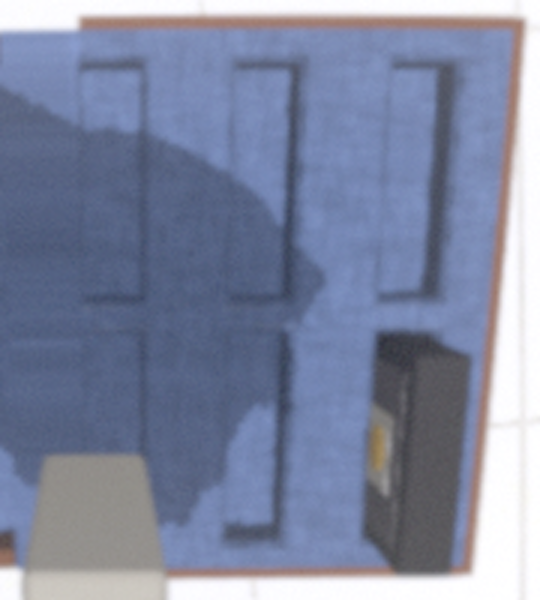

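Run:
```python
from h import *
np.set_printoptions(precision=4,suppress=True)
s=robot.read_state();C=cam('wrist',s);o=np.array([285,35])
th=-.114;t=np.array([.4902,-.2991]);Q=np.array([[np.cos(th),-np.sin(th)],[np.sin(th),np.cos(th)]])
for n,q in dict(top=[(390,62),(457,62),(442,302),(378,302)],mid=[(233,63),(300,63),(294,303),(228,303)],bot=[(82,66),(145,66),(145,302),(82,300)],midR=[(225,330),(290,330),(282,545),(222,545)]).items():
    P=onz(C,np.array(q)/3+o,.026);m=P.mean(0)[:2];y=P[0]+P[1]-P[2]-P[3]
    print(n,m,'tray',(m-t)@Q,'th',np.arctan2(y[1],y[0])-np.pi/2,'L',np.linalg.norm(y)/2,'W',np.linalg.norm(P[1]-P[0]))
# held case: projection of box around TCP
print(proj(C,[s['position'],s['position']-[0,0,.031]]))
```

```text
top [ 0.5994 -0.2691] tray [0.1051 0.0422] th -0.10055691261773969 L 0.07547463431619358 W 0.02146134932439773
mid [ 0.5496 -0.2636] tray [0.0549 0.042 ] th -0.1048575547236541 L 0.07521079302566853 W 0.021226885022810223
bot [ 0.501  -0.2578] tray [0.006  0.0423] th -0.11964474666201252 L 0.07354610147288593 W 0.01989480505212714
midR [ 0.5397 -0.3481] tray [ 0.0548 -0.043 ] th -0.10398716008735631 L 0.07684694214863352 W 0.02200755851696702
[[321.2196 267.3528]
 [320.4809 241.2617]]
```

Run:
```python
from h import *
np.set_printoptions(precision=4,suppress=True)
s=robot.read_state();C=cam('wrist',s);T=pose(s)
for x in (.033,.036): print(x,proj(C,np.array([[x,-.009,.031,1],[x,.009,.031,1],[x,-.009,-.029,1],[x,.009,-.029,1]])@T.T[:,:3]).round(1).tolist())
# slot centres
th=-.110;t=np.array([.4902,-.2991]);Q=np.array([[np.cos(th),-np.sin(th)],[np.sin(th),np.cos(th)]])
for x in (.1055,.0555,.0055): print((t+Q@[x,.0423]).round(4),(t+Q@[x,-.0427]).round(4))
```

```text
0.033 [[303.8, 184.1], [337.6, 184.2], [298.0, 223.5], [347.7, 223.5]]
0.036 [[303.8, 178.6], [337.7, 178.7], [297.9, 215.7], [347.9, 215.7]]
[ 0.5997 -0.2686] [ 0.5904 -0.3531]
[ 0.55   -0.2631] [ 0.5407 -0.3476]
[ 0.5003 -0.2577] [ 0.491  -0.3421]
```

Run:
```python
from h import *
go(.5475,-.2993,.066,-.11)
```

```text
turn -0.015 dx 43.3 dy 55.9 dz 157.9 tilt [-0.001  0.001 -1.   ] j [-0.6   0.19  0.27  1.66  0.    1.09]
```

{"method": "play_rows", "body": {"increments": [[10, 21.6, 28, 0, -0.015], [10, 21.7, 28, 0, 0], [10, 0, 0, 40, 0], [10, 0, 0, 40, 0], [10, 0, 0, 40, 0], [10, 0, 0, 38, 0], [10, 0, 0, 0, 0], [10, 0, 0, 0, 0]]}}

```text
clock: 6.5
position: [0.5486, -0.2976, 0.0675]
ee_rot: [-2.338, -2.098, 0.0]
wrist_force: [1.6, -0.7, -0.5]
gripper_width: 0.202
grip_force: 59.0
```

Run:
```python
from h import *
s,im=grab('wrist','w4.png')
go(.5475,-.2993,.066,-.11)
c=im[60:260,220:420];c=np.clip(c.astype(float)**.7*6,0,255).astype(np.uint8)
cv2.imwrite('pics/w4c.png',cv2.resize(c,None,fx=3,fy=3,interpolation=cv2.INTER_CUBIC)[:,:,::-1])
```

```text
turn 0.001 dx -1.2 dy -1.8 dz 3.0 tilt [ 0.002 -0.001 -1.   ] j [-0.5   0.26  0.06  1.37  0.    1.18]
```

View pics/w4c.png

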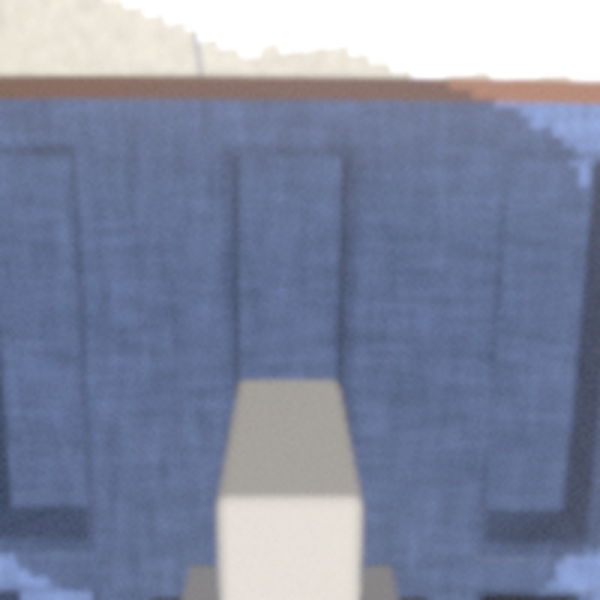

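Run:
```python
from h import *
np.set_printoptions(precision=4,suppress=True)
s=robot.read_state();C=cam('wrist',s);T=pose(s);Ti=np.linalg.inv(T)
for v in (148,156): print('slot end',(np.r_[onz(C,[[220+289/3,60+v/3]],.026)[0],1]@Ti.T)[:3])
print('case end',(np.r_[onz(C,[[220+289/3,60+380/3]],T[2,3]-.031)[0],1]@Ti.T)[:3],T[:3,3])
```

```text
slot end [ 0.0714 -0.0023  0.0429]
slot end [ 0.07   -0.0023  0.0429]
case end [ 0.0317 -0.0023  0.031 ] [ 0.5494 -0.2983  0.069 ]
```

{"method": "play_rows", "body": {"increments": [[10, 12.5, 0, 0, 0], [10, 12.5, 0, 0, 0], [10, 12.5, 0, 0, 0], [10, 0, 0, 0, 0], [10, 0, 0, 5, 0], [10, 0, 0, 5, 0], [10, 0, 0, 0, 0], [10, 0, 0, 0, 0]]}}

```text
clock: 7.35
position: [0.5523, -0.2615, 0.0561]
ee_rot: [-2.34, -2.095, 0.001]
wrist_force: [-0.7, 0.1, -0.4]
gripper_width: 0.202
grip_force: 59.0
```

Run:
```python
from h import *
s,im=grab('wrist','w5.png');print(s['wrist_force'])
go(.5494+.0375*.11,-.2983+.0375*.994,.06,-.11)
```

```text
[-0.7249928   0.06750654 -0.35390786]
turn -0.000 dx 0.6 dy 1.0 dz -3.6 tilt [-0.  0. -1.] j [-0.44  0.24  0.01  1.34 -0.    1.24]
```

{"method": "play_rows", "body": {"increments": [[10, 0, 0.5, 3, 0], [10, 0, 0, 3, 0], [10, 0, 0, 3, 0], [10, 0, 0, 3, 0], [10, 0, 0, 3, 0], [10, 0, 0, 3, 0], [10, 0, 0, 0, 0], [10, 0, 0, 0, 0]]}}

```text
clock: 8.2
position: [0.5531, -0.2613, 0.0385]
ee_rot: [-2.34, -2.096, 0.0]
wrist_force: [-0.2, 0.0, -1.0]
gripper_width: 0.198
grip_force: 59.0
```

{"method": "play_rows", "body": {"increments": [[10, 0, 0, 1.5, 0], [10, 0, 0, 0, 0], [30, 0, 0, 0, 0], [30, 0, 0, 0, 0], [30, 0, 0, 0, 0], [30, 0, 0, -30, 0], [30, 0, 0, -45, 0], [30, 0, 0, -45, 0]]}}

```text
clock: 9.0
position: [0.5526, -0.2611, 0.158]
ee_rot: [-2.339, -2.095, 0.001]
wrist_force: [1.2, -0.4, 0.5]
gripper_width: 0.353
grip_force: 0.0
```

Run:
```python
from h import *
print(robot.read_state()['position'])
go(.4258,-.097,.2,-.01)
```

```text
[ 0.55264003 -0.26108466  0.15804688]
turn -0.100 dx 162.8 dy -128.5 dz -42.0 tilt [-0.001  0.001 -1.   ] j [-0.44  0.22  0.18  1.54  0.    1.24]
```

{"method": "play_rows", "body": {"increments": [[50, 0, 0, -42, -0.1], [50, 32.6, -25.7, 0, 0], [50, 32.6, -25.7, 0, 0], [50, 32.6, -25.7, 0, 0], [50, 32.5, -25.7, 0, 0], [50, 32.5, -25.7, 0, 0], [50, 0, 0, 0, 0], [50, 0, 0, 0, 0]]}}

```text
clock: 9.8
position: [0.4263, -0.0968, 0.1997]
ee_rot: [2.23, 2.211, 0.001]
wrist_force: [0.1, -0.7, 0.2]
gripper_width: 0.584
grip_force: 0.0
```

Run:
```python
from h import *
np.set_printoptions(precision=1,suppress=True)
s,im=grab('wrist','w6.png');C=cam('wrist',s)
go(.4258,-.097,.028,-.01)
print(proj(C,box((.4258,-.097),-.009,.009,.036,.06)).tolist());print(proj(C,box((.426,.1153),-.232,.009,.036,.06)).tolist())
c=im[60:300,180:440];cv2.imwrite('pics/w6c.png',cv2.resize(c,None,fx=2.5,fy=2.5,interpolation=cv2.INTER_CUBIC)[:,:,::-1])
```

```text
turn 0.001 dx 0.4 dy -0.8 dz 171.4 tilt [ 0. -0. -1.] j [-0.2 -0.2 -0.1  1.6 -0.   1.4]
[[328.70061511965037, 150.51077192600638], [327.75333926186755, 230.20615023154357], [307.8646056375754, 230.20063816664674], [307.3432140730353, 150.49165806225767]]
[[340.0896442650693, -144.83961327677022], [317.2720256030484, -36.56835592629375], [293.4954040176561, -42.50781608107161], [315.12043159256285, -151.296230033772]]
```

View pics/w6c.png

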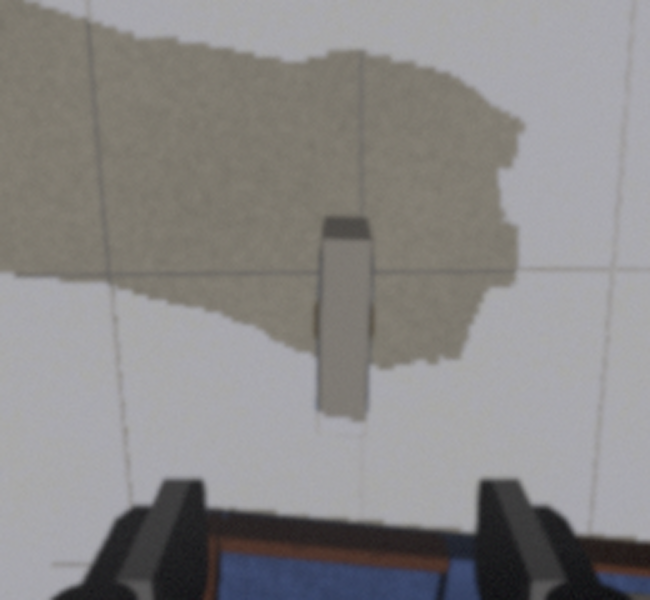

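{"method": "play_rows", "body": {"increments": [[50, -3.5, -0.8, 40, 0.01], [50, 0, 0, 45, 0], [50, 0, 0, 45, 0], [50, 0, 0, 25, 0], [50, 0, 0, 16.5, 0], [50, 0, 0, 0, 0], [50, 0, 0, 0, 0], [10, 0, 0, 0, 0]]}}

```text
clock: 10.65
position: [0.4263, -0.1013, 0.0287]
ee_rot: [2.243, 2.198, 0.001]
wrist_force: [-0.3, -0.5, 0.7]
gripper_width: 0.428
grip_force: 0.0
```

{"method": "play_rows", "body": {"increments": [[10, 0, 0, 0, 0], [10, 0, 0, 0, 0], [10, 0, 0, 0, 0], [10, 0, 0, 0, 0], [10, 0, 0, 0, 0]]}}

```text
clock: 11.15
position: [0.4262, -0.101, 0.0287]
ee_rot: [2.242, 2.198, 0.001]
wrist_force: [0.0, -0.6, 4.9]
gripper_width: 0.201
grip_force: 58.9
```

Run:
```python
from h import *
print(robot.read_state()['position'])
# mid-L insertion TCP (.5528,-.2612) theta -.11, tool-x offset; bot-R differs by tray (-.05,-.085)
th=-.11;Q=np.array([[np.cos(th),-np.sin(th)],[np.sin(th),np.cos(th)]])
b=np.array([.5531,-.2613])
for n,d in dict(botR=(-.05,-.085),botL=(-.05,0),midR=(0,-.085)).items(): print(n,b+Q@d)
p=b+Q@[-.05,0]; 
go(p[0],p[1],.2,-.11)
```

```text
[ 0.42621646 -0.10100322  0.02865913]
botR [ 0.49407104 -0.34029735]
botL [ 0.5034022  -0.25581108]
midR [ 0.54376884 -0.34578627]
turn 0.090 dx -145.4 dy 93.7 dz -171.3 tilt [ 0.002 -0.001 -1.   ] j [-0.23 -0.17 -0.46  1.27 -0.    1.36]
```

{"method": "play_rows", "body": {"increments": [[10, 0, 0, -25, 0], [10, 0, 0, -45, 0], [10, 0, 0, -45, 0], [10, 0, 0, -35, 0.09], [10, -35, 20, 0, 0], [10, -45, 25, 0, 0], [10, -45, 25, 0, 0], [10, -45, 23.7, 0, 0]]}}

```text
clock: 11.95
position: [0.499, -0.2782, 0.1776]
ee_rot: [2.339, 2.096, 0.0]
wrist_force: [1.2, -0.2, -0.1]
gripper_width: 0.2
grip_force: 58.8
```

Run:
```python
from h import *
th=-.11;xt=np.array([-np.sin(th),np.cos(th)])
p=np.array([.5034,-.2558])-.044*xt
go(p[0],p[1],.0655,-.11)
```

```text
turn 0.000 dx -21.2 dy 1.9 dz 112.1 tilt [ 0. -0. -1.] j [-0.51  0.12  0.11  1.56  0.    1.17]
```

{"method": "play_rows", "body": {"increments": [[10, -21.2, 1.9, 0, 0], [10, 0, 0, 35, 0], [10, 0, 0, 35, 0], [10, 0, 0, 30, 0], [10, 0, 0, 12, 0], [10, 0, 0, 0, 0], [10, 0, 0, 0, 0], [10, 0, 0, 0, 0]]}}

```text
clock: 12.75
position: [0.499, -0.2982, 0.0677]
ee_rot: [2.338, 2.094, 0.001]
wrist_force: [-0.5, -0.4, -1.2]
gripper_width: 0.196
grip_force: 59.0
```

```bash
cat > edge.py <<'E'
from h import *
import sys
def edges(f,zoff):
    s,im=grab('wrist',f);C=cam('wrist',s);T=pose(s);Ti=np.linalg.inv(T)
    d=cv2.GaussianBlur(im,(3,3),0).astype(int);m=(d[:,:,2]-d[:,:,0]<25)&(d.sum(2)>120)
    col=m[150:235,310:322].mean(1)>.5; v=150+np.argmax(col)   # first case row
    r=np.where(m[v+1,260:380])[0]+260
    e=(np.r_[onz(C,[[r.mean(),v]],T[2,3]-zoff)[0],1]@Ti.T)[:3]
    print('edge row',v,'cols',r.min(),r.max(),r.mean(),'case end tool x %.4f'%e[0],'pos',np.round(T[:3,3],4)); 
    return s,im,v,r
E
python3 - <<'E'
from edge import *
s,im,v,r=edges('w7.png',.0287)
th=-.11;xt=np.array([-np.sin(th),np.cos(th)])
p=np.array([.5034,-.2558])-.004*xt
go(p[0],p[1],.0655,-.11)
g=im.astype(int).sum(2)[:,:]
for row in (125,140,155): print(row,''.join('%4d'%x for x in g[row,285:350:1]))
print([int(x) for x in g[90:v,int(r.mean())]])
E
```

```text
edge row 180 cols 300 333 316.5 case end tool x 0.0358 pos [ 0.499  -0.2982  0.0677]
turn 0.000 dx 38.7 dy -0.2 dz 2.0 tilt [ 0.002 -0.001 -1.   ] j [-0.54  0.16 -0.06  1.35 -0.    1.14]
125  220 216 213 216 225 217 218 215 217 215 194 176 184 202 220 220 229 221 221 219 220 221 217 221 223 218 223 217 228 226 213 213 215 219 234 237 248 246 242 235 226 235 238 233 236 223 201 170 180 192 191 201 220 227 224 230 217 217 220 213 222 214 224 215 219
140  214 217 214 219 217 220 213 212 214 202 185 159 172 199 217 223 216 209 210 212 218 224 214 223 215 219 212 211 213 220 221 212 216 219 228 231 241 239 233 237 239 242 241 229 210 199 173 155 165 182 178 201 215 226 230 229 231 230 221 221 225 229 239 236 227
155  218 212 216 218 207 215 212 210 208 208 195 169 173 183 209 211 207 210 217 218 223 217 218 218 225 226 214 217 213 209 203 206 207 213 213 213 211 209 210 211 209 207 195 207 210 199 169 156 164 168 174 189 199 203 207 211 203 204 210 224 224 233 233 229 238
[240, 247, 253, 248, 248, 237, 222, 215, 219, 221, 220, 224, 232, 236, 233, 232, 240, 238, 231, 231, 236, 241, 236, 235, 237, 229, 218, 221, 227, 228, 239, 235, 226, 219, 216, 213, 214, 215, 219, 213, 200, 203, 207, 211, 207, 214, 216, 205, 212, 222, 212, 216, 215, 220, 219, 207, 213, 227, 221, 218, 218, 218, 217, 212, 209, 206, 210, 210, 209, 214, 216, 213, 212, 214, 223, 219, 210, 210, 206, 211, 218, 217, 230, 233, 241, 236, 234, 227, 233, 245]
```

{"method": "play_rows", "body": {"increments": [[10, 13, -0.8, 0, 0], [10, 13, 0, 0, 0], [10, 12.7, 0, 0, 0], [10, 0, 0, 0, 0], [10, 0, 0, 6, 0], [10, 0, 0, 5, 0], [10, 0, 0, 0, 0], [10, 0, 0, 0, 0]]}}

```text
clock: 13.6
position: [0.5012, -0.2594, 0.0542]
ee_rot: [-2.34, -2.095, 0.0]
wrist_force: [-0.8, -0.1, -0.8]
gripper_width: 0.2
grip_force: 59.0
```

{"method": "play_rows", "body": {"increments": [[10, 0, 0, 3, 0], [10, 0, 0, 3, 0], [10, 0, 0, 3, 0], [10, 0, 0, 3, 0], [10, 0, 0, 0, 0], [10, 0, 0, 0, 0]]}}

```text
clock: 14.2
position: [0.5014, -0.2592, 0.0425]
ee_rot: [-2.34, -2.096, 0.0]
wrist_force: [-0.1, 0.4, -1.3]
gripper_width: 0.199
grip_force: 59.0
```

{"method": "play_rows", "body": {"increments": [[10, 0, 0, 3, 0], [10, 0, 0, 3, 0], [10, 0, 0, 1.3, 0], [10, 0, 0, 0, 0], [30, 0, 0, 0, 0], [30, 0, 0, 0, 0], [30, 0, 0, 0, 0], [30, 0, 0, -30, 0]]}}

```text
clock: 15.0
position: [0.4995, -0.2582, 0.062]
ee_rot: [-2.336, -2.092, 0.004]
wrist_force: [1.0, -0.3, 0.3]
gripper_width: 0.35
grip_force: 0.0
```

{"method": "play_rows", "body": {"increments": [[30, 0, 0, -45, 0], [30, 0, 0, -45, 0], [50, 0, 0, -45, 0]]}}

```text
clock: 15.3
position: [0.5012, -0.2591, 0.2022]
ee_rot: [2.34, 2.096, 0.0]
wrist_force: [1.8, -0.4, 0.4]
gripper_width: 0.503
grip_force: 0.0
```

Run:
```python
from h import *
go(.426,.1153,.2,-.235)
```

```text
turn 0.125 dx 346.6 dy -160.3 dz 2.2 tilt [ 0. -0. -1.] j [-0.48  0.11  0.15  1.61 -0.    1.2 ]
```

{"method": "play_rows", "body": {"increments": [[50, 0, 0, 0, 0.125], [50, 43.3, -20, 0, 0], [50, 43.3, -20, 0, 0], [50, 43.3, -20, 0, 0], [50, 43.3, -20, 0, 0], [50, 43.3, -20, 0, 0], [50, 43.3, -20, 0, 0], [50, 43.3, -20, 0, 0]]}}

```text
clock: 16.1
position: [0.4352, 0.0698, 0.2007]
ee_rot: [2.466, 1.945, 0.002]
wrist_force: [1.4, -0.4, -0.5]
gripper_width: 0.584
grip_force: 0.0
```

{"method": "play_rows", "body": {"increments": [[50, 43.3, -20, 0, 0], [50, 0, 0, 0, 0], [50, 0, 0, 0, 0]]}}

```text
clock: 16.4
position: [0.4263, 0.1159, 0.2005]
ee_rot: [2.463, 1.949, 0.0]
wrist_force: [0.3, -0.8, -0.4]
gripper_width: 0.584
grip_force: 0.0
```

Run:
```python
from h import *
s,im=grab('wrist','w8.png');C=cam('wrist',s)
np.set_printoptions(precision=1,suppress=True)
go(.426,.1153,.028,-.235)
print(proj(C,box((.426,.1153),-.235,.009,.036,.06)).tolist())
c=im[100:300,200:440];cv2.imwrite('pics/w8c.png',cv2.resize(c,None,fx=2.5,fy=2.5,interpolation=cv2.INTER_CUBIC)[:,:,::-1])
```

```text
turn 0.001 dx 0.3 dy -0.6 dz 172.4 tilt [ 0. -0. -1.] j [ 0.3 -0.2 -0.1  1.6 -0.   2.1]
[[329.678479861202, 150.3760321313897], [328.45419917131403, 229.89858915303228], [308.61218106433995, 229.8335099139035], [308.3778692938657, 150.2943815933745]]
```

View pics/w8c.png

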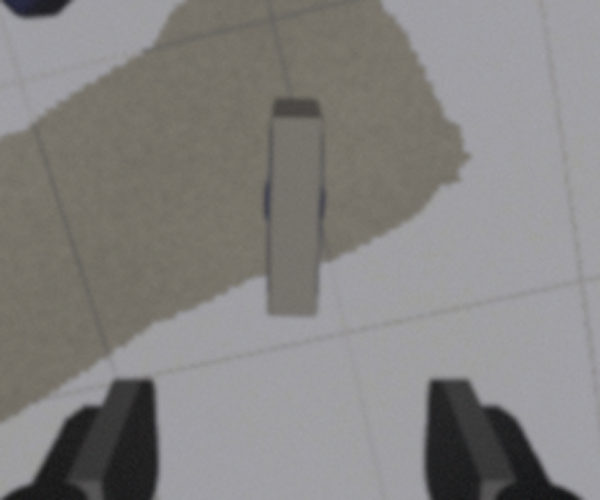

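{"method": "play_rows", "body": {"increments": [[50, 3.8, -1.5, 40, 0.02], [50, 0, 0, 45, 0], [50, 0, 0, 45, 0], [50, 0, 0, 26, 0], [50, 0, 0, 16.5, 0], [50, 0, 0, 0, 0], [50, 0, 0, 0, 0], [10, 0, 0, 0, 0]]}}

```text
clock: 17.25
position: [0.427, 0.1185, 0.0292]
ee_rot: [2.486, 1.919, 0.003]
wrist_force: [-0.4, -0.9, 0.2]
gripper_width: 0.428
grip_force: 0.0
```

{"method": "play_rows", "body": {"increments": [[10, 0, 0, 0, 0], [10, 0, 0, 0, 0], [10, 0, 0, 0, 0], [10, 0, 0, 0, 0], [10, 0, 0, 0, 0]]}}

```text
clock: 17.75
position: [0.4267, 0.1189, 0.0289]
ee_rot: [2.485, 1.92, 0.002]
wrist_force: [1.7, -2.7, 6.3]
gripper_width: 0.197
grip_force: 60.6
```

{"method": "play_rows", "body": {"increments": [[10, 0, 0, -25, 0], [10, 0, 0, -45, 0], [10, 0, 0, -45, 0], [10, 0, 0, -45, 0], [10, 0, 0, -10, 0]]}}

```text
clock: 18.25
position: [0.4273, 0.1195, 0.203]
ee_rot: [2.484, 1.92, 0.01]
wrist_force: [-0.0, 0.3, -0.9]
gripper_width: 0.201
grip_force: 59.7
```

Run:
```python
from h import *
th=-.11;xt=np.array([-np.sin(th),np.cos(th)])
# botR nominal from mean of both insertions; hover 40 mm on the -x tool side
b=(np.array([.5531,-.2613])+np.array([.5014+.0497,-.2592-.0055+.004]))/2
th=-.11;Q=np.array([[np.cos(th),-np.sin(th)],[np.sin(th),np.cos(th)]])
for d in ((0,-.085),(-.05,-.085)):
    p=b+Q@d-.044*xt;print(p,b+Q@d);go(p[0],p[1],.2,-.11)
```

```text
[ 0.5379386  -0.38922034] [ 0.54276884 -0.34548627]
turn -0.145 dx -493.5 dy 165.8 dz 3.0 tilt [ 0.007  0.002 -1.   ] j [ 0.27 -0.18 -0.14  1.61  0.    2.1 ]
[ 0.48824079 -0.38373142] [ 0.49307104 -0.33999735]
turn -0.145 dx -493.5 dy 115.8 dz 3.0 tilt [ 0.007  0.002 -1.   ] j [ 0.27 -0.18 -0.14  1.61  0.    2.1 ]
```

{"method": "play_rows", "body": {"increments": [[10, 0, 0, 0, -0.145], [10, -30, 10, 0, 0], [10, -43, 10, 0, 0], [10, -43, 10, 0, 0], [10, -43, 10, 0, 0], [10, -43, 10, 0, 0], [10, -43, 10, 0, 0], [10, -43, 10, 0, 0]]}}

```text
clock: 19.05
position: [0.4636, -0.1767, 0.1972]
ee_rot: [-2.34, -2.096, 0.0]
wrist_force: [1.6, -0.0, -1.5]
gripper_width: 0.204
grip_force: 59.7
```

{"method": "play_rows", "body": {"increments": [[10, -43, 10, 0, 0], [10, -43, 10, 0, 0], [10, -43, 10, 0, 0], [10, -43, 10, 0, 0], [10, -33, 5.8, 0, 0], [10, 0, 0, 0, 0], [10, 0, 0, 0, 0]]}}

```text
clock: 19.75
position: [0.4866, -0.384, 0.1965]
ee_rot: [-2.34, -2.093, 0.0]
wrist_force: [-0.1, 0.6, -1.4]
gripper_width: 0.196
grip_force: 59.7
```

Run:
```python
from h import *
go(.4882,-.3837,.0655,-.11)
```

```text
turn -0.001 dx 0.5 dy 1.6 dz 131.0 tilt [-0.001  0.001 -1.   ] j [-0.67  0.25  0.29  1.62  0.    1.01]
```

{"method": "play_rows", "body": {"increments": [[10, 0.5, 1.6, 30, 0], [10, 0, 0, 40, 0], [10, 0, 0, 35, 0], [10, 0, 0, 26, 0], [10, 0, 0, 0, 0], [10, 0, 0, 0, 0], [10, 0, 0, 0, 0]]}}

```text
clock: 20.45
position: [0.4895, -0.3836, 0.0692]
ee_rot: [2.337, 2.095, 0.001]
wrist_force: [0.2, -0.9, -1.0]
gripper_width: 0.197
grip_force: 59.7
```

Run:
```python
from edge import *
s,im,v,r=edges('w9.png',.0287)
go(.4931,-.340,.0655,-.11)
g=im.astype(int).sum(2)
for row in (125,140,155,170): print(row,''.join('%4d'%x for x in g[row,285:350:1]))
```

```text
edge row 180 cols 300 333 316.5 case end tool x 0.0359 pos [ 0.4895 -0.3836  0.0692]
turn 0.000 dx 43.9 dy -1.3 dz 3.7 tilt [ 0.003 -0.002 -1.   ] j [-0.66  0.25  0.05  1.37  0.    1.02]
125  233 238 237 235 232 229 238 241 234 208 170 179 196 210 216 216 222 214 216 211 203 222 217 218 226 229 229 232 224 220 227 227 233 225 224 220 233 222 217 211 216 222 224 218 209 192 159 172 187 203 213 227 235 234 234 238 237 234 229 237 221 226 218 227 230
140  217 223 218 219 219 223 225 223 224 201 173 166 181 209 216 225 238 232 229 227 229 223 224 210 221 226 232 227 220 214 203 215 215 215 215 213 209 204 220 225 217 210 208 207 196 175 158 154 177 188 202 210 213 207 209 208 222 224 234 234 223 215 215 215 213
155  220 219 211 216 214 219 215 214 204 199 181 179 194 221 225 222 224 220 214 214 215 209 215 210 203 198 195 206 215 214 216 215 222 225 225 220 215 213 211 219 211 217 226 222 203 172 159 169 185 198 211 226 233 221 213 217 219 225 225 220 218 218 217 220 223
170  208 216 210 208 203 204 210 208 204 198 168 168 190 202 214 231 220 220 219 219 214 221 219 221 213 202 197 195 199 199 197 209 207 212 222 234 226 227 239 236 249 238 233 217 193 166 168 176 179 191 212 219 227 223 219 220 223 227 236 229 236 235 229 234 230
```

{"method": "play_rows", "body": {"increments": [[10, 13.5, -1.4, 0, 0], [10, 13, 0, 0, 0], [10, 13.2, 0, 0, 0], [10, 0, 0, 0, 0], [10, 0, 0, 6, 0], [10, 0, 0, 6, 0], [10, 0, 0, 0, 0], [10, 0, 0, 0, 0]]}}

```text
clock: 21.3
position: [0.4913, -0.344, 0.0543]
ee_rot: [-2.34, -2.095, 0.0]
wrist_force: [-0.1, -0.5, -0.8]
gripper_width: 0.202
grip_force: 59.7
```

{"method": "play_rows", "body": {"increments": [[10, 0, 0, 3, 0], [10, 0, 0, 3, 0], [10, 0, 0, 3, 0], [10, 0, 0, 3, 0], [10, 0, 0, 0, 0], [10, 0, 0, 0, 0]]}}

```text
clock: 21.9
position: [0.4915, -0.3438, 0.0427]
ee_rot: [-2.34, -2.096, 0.0]
wrist_force: [-0.3, -0.2, -0.7]
gripper_width: 0.207
grip_force: 59.7
```

{"method": "play_rows", "body": {"increments": [[10, 0, 0, 3, 0], [10, 0, 0, 3, 0], [10, 0, 0, 1.5, 0], [10, 0, 0, 0, 0], [30, 0, 0, 0, 0], [30, 0, 0, 0, 0], [30, 0, 0, 0, 0], [30, 0, 0, -30, 0]]}}

```text
clock: 22.7
position: [0.4897, -0.3425, 0.0617]
ee_rot: [-2.335, -2.092, 0.002]
wrist_force: [0.5, -0.2, 0.2]
gripper_width: 0.349
grip_force: 0.0
```

{"method": "play_rows", "body": {"increments": [[30, 0, 0, -45, 0], [30, 0, 0, -45, 0], [50, 0, 0, -45, 0], [50, 0, 0, -30, 0], [50, 40, 30, 0, 0], [50, 40, 30, 0, 0], [50, 40, 30, 0, 0], [50, 40, 20, 0, 0]]}}

```text
clock: 23.5
position: [0.62, -0.1953, 0.2299]
ee_rot: [2.34, 2.096, 0.0]
wrist_force: [-0.5, -1.1, 0.9]
gripper_width: 0.584
grip_force: 0.0
```

{"method": "play_rows", "body": {"increments": [[60, 40, 0, 0, -0.14], [60, 40, 0, 0, 0], [60, 40, 0, 0, 0], [60, 0, 0, 0, 0], [60, 0, 0, 0, 0]]}}

```text
clock: 24.0
position: [0.6205, -0.0763, 0.2305]
ee_rot: [2.185, 2.256, 0.0]
wrist_force: [0.2, -0.4, -0.5]
gripper_width: 0.705
grip_force: 0.0
```

Run:
```python
from h import *
s,im=grab('wrist','w10.png');print(s['position']);s2,t=grab('top','top1.png')
hsv=cv2.cvtColor(t,cv2.COLOR_RGB2HSV);C=cam('top')
np.set_printoptions(precision=4,suppress=True)
m=cv2.inRange(hsv,(5,80,60),(20,255,255));n,l,st,ce=cv2.connectedComponentsWithStats(m)
for i in range(1,n):
    if st[i,4]>150: print(st[i],ce[i],onz(C,[ce[i]],.036))
a=t[140:300,230:480]; w=im
cv2.imwrite('pics/c1.png',np.vstack([cv2.resize(t[130:300,100:480],(760,340),interpolation=cv2.INTER_CUBIC),cv2.resize(w,(416,260)).copy() if 0 else np.pad(cv2.resize(w,(400,250)),((0,0),(0,360),(0,0)))])[:,:,::-1])
```

```text
[ 0.6205068  -0.07626892  0.23052777]
[441  25 120  56 474] [513.8228  71.3418] [[ 0.8752 -0.5247  0.036 ]]
[239 102  24  22 374] [250.3102 112.6337] [[0.7739 0.1331 0.036 ]]
[413 243  53  45 229] [449.6201 274.7118] [[ 0.3761 -0.3375  0.036 ]]
[  0 272  51 101 707] [ 32.785 318.488] [[0.291  0.6142 0.036 ]]
```

View pics/c1.png

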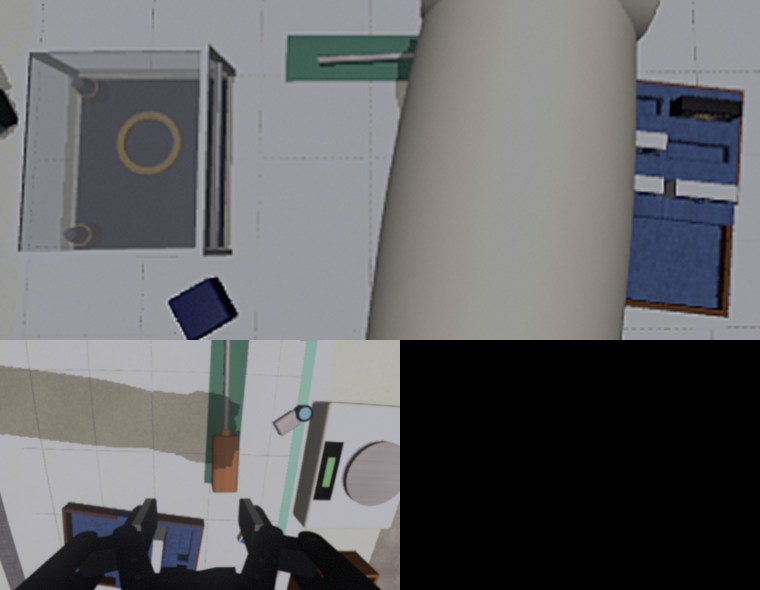

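```bash
cat > hk.py <<'E'
from h import *
np.set_printoptions(precision=4,suppress=True)
def blob(im,lo,hi,mn=200):
    m=cv2.inRange(cv2.cvtColor(im,cv2.COLOR_RGB2HSV),lo,hi);n,l,st,ce=cv2.connectedComponentsWithStats(m)
    i=[k for k in range(1,n) if st[k,4]>mn];return [(st[k],(l==k).astype(np.uint8)) for k in i]
def rect(m,C,z):
    c=max(cv2.findContours(m,0,2)[0],key=len)[:,0];P=onz(C,c,z)[:,:2]*1000
    r=cv2.minAreaRect(P.astype(np.float32));return r
E
python3 - <<'E'
from hk import *
im=cv2.imread('pics/w10.png')[:,:,::-1].copy();C=cam('wrist',robot.read_state())
for st,m in blob(im,(5,90,50),(20,255,255)): print('orange',st,rect(m,C,.036))
for st,m in blob(im,(60,60,30),(90,255,150)): print('green',st,rect(m,C,0))
t=cv2.imread('pics/top0.png')[:,:,::-1].copy();C=cam('top')
for st,m in blob(t,(5,90,50),(20,255,255)): 
  if st[0]>300 and st[0]<340: print('orange top',st,rect(m,C,.036))
for st,m in blob(t,(60,60,30),(90,255,150)): print('green',st,rect(m,C,0))
o=np.array([100,130]);f=lambda q,z:onz(C,np.array(q)/2+o,z)
print('roof',f([(28,52),(18,250),(208,47),(205,253)],.13));print('floor front',f([(232,253),(235,72)],0))
tb=cv2.imread('pics/top1.png')[:,:,::-1].copy()
m=cv2.inRange(cv2.cvtColor(tb,cv2.COLOR_RGB2HSV),(10,50,60),(30,255,255));m[:, :150]=0;m[:,200:]=0;m[:180]=0;m[225:]=0
ys,xs=np.nonzero(m);print(xs.min(),xs.max(),ys.min(),ys.max(),m.sum()/255)
(cx,cy),r=cv2.minEnclosingCircle(np.c_[xs,ys].astype(np.float32));print('bangle',cx,cy,r,onz(C,[(cx,cy),(cx+r,cy)],.012))
S=cam('side');si=cv2.imread('pics/side0.png')[:,:,::-1].copy()
m=cv2.inRange(cv2.cvtColor(si,cv2.COLOR_RGB2HSV),(10,80,60),(30,255,255));m[:,:280]=0;m[:,330:]=0;m[:140]=0;m[175:]=0
ys,xs=np.nonzero(m);print('side',xs.min(),xs.max(),ys.min(),ys.max(),onz(S,[((xs.min()+xs.max())/2,(ys.min()+ys.max())/2)],.007))
E
```

```text
orange [ 340  143   42  100 3703] ((664.7227783203125, -94.54270935058594), (42.06310272216797, 107.88217163085938), 2.8992106914520264)
orange [106 271  80  14 257] ((425.423583984375, -200.11288452148438), (5.476011276245117, 92.33318328857422), 84.06149291992188)
orange [572 344  35  48 304] ((983.5317993164062, -322.1437683105469), (21.209278106689453, 100.92377471923828), 50.7190055847168)
green [ 331    0   28  192 3289] ((648.079833984375, -1.651153564453125), (198.50950622558594, 25.088253021240234), 89.75879669189453)
green [ 367    0   30  151 3243] ((680.545166015625, 23.555309295654297), (26.54846954345703, 151.0384063720703), 0.32834509015083313)
green [328 193  10  35 273] ((638.8921508789062, -124.16996002197266), (10.707534790039062, 42.042335510253906), 2.329225778579712)
orange top [321 146  44  19 701] ((665.6520385742188, -93.07608032226562), (42.6531982421875, 106.65337371826172), 2.116565227508545)
green [ 243  148  119   22 1648] ((665.8049926757812, 6.576507568359375), (297.01934814453125, 54.35635757446289), 89.56525421142578)
roof [[0.6427 0.413  0.13  ]
 [0.4295 0.4105 0.13  ]
 [0.6474 0.2191 0.13  ]
 [0.4237 0.2158 0.13  ]]
floor front [[0.4231 0.2172 0.    ]
 [0.6479 0.2191 0.    ]]
159 190 186 216 323.0
bangle 174.42857360839844 201.57142639160156 16.22869873046875 [[0.5571 0.3187 0.012 ]
 [0.5568 0.2795 0.012 ]]
side 293 317 154 163 [[0.5602 0.3201 0.007 ]]
```

Run:
```python
from h import *
go(.665,-.0975,.0095,.044)
```

```text
turn -0.015 dx -21.6 dy 43.6 dz 220.8 tilt [ 0. -0. -1.] j [-0.12  0.27  0.39  1.69 -0.    1.42]
```

{"method": "play_rows", "body": {"increments": [[68, -21.6, 43.6, 0, -0.015], [68, 0, 0, 45, 0], [68, 0, 0, 45, 0], [68, 0, 0, 45, 0], [68, 0, 0, 40, 0], [68, 0, 0, 30, 0], [68, 0, 0, 0, 0], [68, 0, 0, 0, 0]]}}

```text
clock: 24.9
position: [0.6646, -0.0985, 0.0259]
ee_rot: [-2.172, -2.269, 0.0]
wrist_force: [-0.1, -0.4, 1.8]
gripper_width: 0.794
grip_force: 0.0
```

Run:
```python
from hk import *
go(.665,-.0975,.0095,.044)
s,im=grab('wrist','w11.png');C=cam('wrist',s)
for st,m in blob(im,(5,90,50),(20,255,255)): print('orange',st,rect(m,C,.036))
```

```text
turn -0.000 dx 1.0 dy 0.4 dz 16.4 tilt [-0. -0. -1.] j [-0.15  0.39  0.14  1.32 -0.    1.38]
orange [  275   142   103   227 19891] ((665.9635009765625, -93.21871948242188), (42.067317962646484, 110.53633880615234), 2.334136962890625)
```

{"method": "play_rows", "body": {"increments": [[68, 0.5, 0.5, 8, 0], [68, 0, 0, 8, 0], [68, 0, 0, 0, 0], [40, 0, 0, 0, 0], [40, 0, 0, 0, 0], [40, 0, 0, 0, 0], [40, 0, 0, 0, 0], [40, 0, 0, 0, 0]]}}

```text
clock: 25.75
position: [0.6655, -0.0969, 0.01]
ee_rot: [2.17, 2.27, 0.001]
wrist_force: [-0.0, 0.1, 4.4]
gripper_width: 0.503
grip_force: 63.4
```

Run:
```python
from h import *
s=robot.read_state();print(s['position'],s['gripper_width'],s['grip_force'])
go(.664,-.098,.0095,.044)
go(.56,-.12,.06,0)
```

```text
[ 0.66551947 -0.09688804  0.00996623] 0.5029453166450955 63.384461402893066
turn 0.001 dx -1.0 dy -1.6 dz 0.5 tilt [ 0.001 -0.    -1.   ] j [-0.14  0.4   0.12  1.29  0.    1.38]
turn 0.045 dx -23.1 dy -105.5 dz -50.0 tilt [ 0.001 -0.    -1.   ] j [-0.14  0.4   0.12  1.29  0.    1.38]
```

{"method": "play_rows", "body": {"increments": [[40, 0, 0, -20, 0], [40, 0, 0, -30, 0], [40, 0, 0, 0, 0.045], [40, -6, -25, 0, 0], [40, -6, -28, 0, 0], [40, -6, -28, 0, 0], [40, -5, -24.5, 0, 0], [40, 0, 0, 0, 0]]}}

```text
clock: 26.55
position: [0.5569, -0.1203, 0.0589]
ee_rot: [-2.221, -2.219, 0.002]
wrist_force: [1.5, -0.1, -0.9]
gripper_width: 0.504
grip_force: 62.7
```

```bash
cat >> hk.py <<'E'
def bangle(f,z=.012,box=(150,225,150,225)):
    s,t=grab('top',f);C=cam('top');m=cv2.inRange(cv2.cvtColor(t,cv2.COLOR_RGB2HSV),(10,50,60),(30,255,255))
    k=np.zeros_like(m);k[box[0]:box[1],box[2]:box[3]]=1;ys,xs=np.nonzero(m*k)
    (cx,cy),r=cv2.minEnclosingCircle(np.c_[xs,ys].astype(np.float32));print('bangle px',cx,cy,r,len(xs),onz(C,[(cx,cy)],z));return t
E
python3 - <<'E'
from hk import *
t=bangle('top2.png',box=(165,225,150,195))
go(.558,-.12,.060,0)
C=cam('top');print(proj(C,[(.558,.09,.07)]))
s,w=grab('wrist','w12.png')
cv2.imwrite('pics/c2.png',np.vstack([cv2.resize(t[130:280,100:350],(640,384),interpolation=cv2.INTER_CUBIC),cv2.resize(w,(320,200)) .repeat(2,axis=1)[:, :640]])[:,:,::-1])
E
```

```text
bangle px 174.5 201.75 16.211591720581055 322 [[0.5567 0.3186 0.012 ]]
turn -0.001 dx 0.2 dy -0.6 dz -0.8 tilt [-0.001  0.    -1.   ] j [-0.21  0.14 -0.1   1.33 -0.    1.36]
[[265.7173 197.1347]]
```

View pics/c2.png

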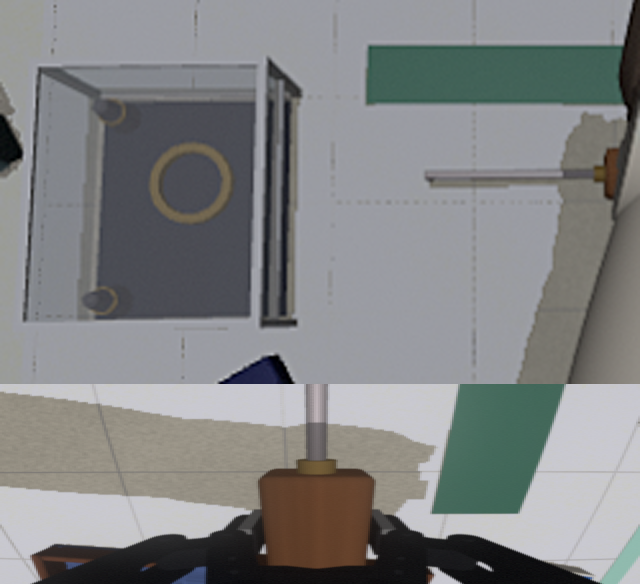

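{"method": "play_rows", "body": {"increments": [[40, 0, 0, 23, 0], [40, 20, 0, 0, 0], [40, 34, 0, 0, 0], [40, 34, 0, 0, 0], [40, 34, 0, 0, 0], [40, 34, 0, 0, 0], [40, 34, 0, 0, 0], [40, 24, 0, 0, 0]]}}

```text
clock: 27.45
position: [0.5601, 0.0967, 0.0359]
ee_rot: [-2.22, -2.223, -0.0]
wrist_force: [-0.4, 0.1, -1.2]
gripper_width: 0.502
grip_force: 62.5
```

{"method": "play_rows", "body": {"increments": [[40, 0, 0, 0, 0], [40, 0, 0, 0, 0]]}}

```text
clock: 27.65
position: [0.56, 0.0948, 0.0359]
ee_rot: [-2.22, -2.223, 0.001]
wrist_force: [-0.4, 0.4, -2.0]
gripper_width: 0.5
grip_force: 62.5
```

Run:
```python
from hk import *
t=bangle('top3.png',box=(165,225,150,195))
go(.557,.094,.012,0);print(robot.read_state()['wrist_force'])
```

```text
bangle px 173.80020141601562 201.1608123779297 15.886139869689941 253 [[0.5582 0.3203 0.012 ]]
turn 0.001 dx -0.1 dy -2.9 dz 23.9 tilt [-0. -0. -1.] j [ 0.17  0.14 -0.14  1.29 -0.    1.74]
[-0.8257 -0.0231 -1.0743]
```

{"method": "play_rows", "body": {"increments": [[40, 0, -1.5, 10, 0], [40, 0, -1, 8, 0], [40, 0, 0, 5.5, 0], [40, 0, 0, 0, 0], [40, -5, 0, 0, 0], [40, -8, 0, 0, 0], [40, -10, 0, 0, 0], [40, -15, 0, 0, 0]]}}

```text
clock: 28.5
position: [0.5573, 0.0553, 0.0131]
ee_rot: [2.221, 2.222, 0.001]
wrist_force: [1.3, 0.8, -1.7]
gripper_width: 0.503
grip_force: 62.6
```

Run:
```python
from hk import *
t=bangle('top4.png',box=(165,235,150,215))
go(.557,.054,.012,0);print(robot.read_state()['wrist_force'])
```

```text
bangle px 185.67164611816406 200.97015380859375 15.855448722839355 267 [[0.5584 0.2916 0.012 ]]
turn -0.001 dx 0.9 dy -0.2 dz 1.0 tilt [ 0.    -0.001 -1.   ] j [ 0.1   0.14 -0.19  1.24 -0.    1.67]
[ 1.2522 -2.4437 -2.2365]
```

{"method": "play_rows", "body": {"increments": [[40, -12, 0, 0, 0], [40, -15, 0, 0, 0], [40, -15, 0, 0, 0], [40, -15, 0, 0, 0], [40, -15, 0, 0, 0], [40, -15, 0, 0, 0], [40, -15, 0, 0, 0], [40, -12, 0, 0, 0]]}}

```text
clock: 29.35
position: [0.5571, -0.0593, 0.0128]
ee_rot: [2.222, 2.221, -0.0]
wrist_force: [0.2, 1.1, -1.7]
gripper_width: 0.503
grip_force: 62.7
```

{"method": "play_rows", "body": {"increments": [[40, -12, 0, 0, 0], [40, -15, 0, 0, 0], [40, -15, 0, 0, 0], [40, -12, 0, 0, 0], [40, -8, 0, 0, 0], [40, -5, 0, 0, 0], [40, 0, 0, 0, 0], [40, 0, 0, 0, 0]]}}

```text
clock: 30.15
position: [0.5571, -0.1248, 0.0128]
ee_rot: [-2.221, -2.221, 0.0]
wrist_force: [-0.6, 0.1, -1.3]
gripper_width: 0.501
grip_force: 62.7
```

Run:
```python
from hk import *
t=bangle('top5.png',box=(165,235,205,320))
go(.66,-.1,.06,0);print(robot.read_state()['wrist_force'],robot.read_state()['gripper_width'])
```

```text
bangle px 261.0 201.0 15.652576446533203 293 [[0.5567 0.1079 0.012 ]]
turn 0.000 dx 24.6 dy 102.9 dz -47.3 tilt [-0.  0. -1.] j [-0.22  0.16 -0.16  1.24  0.    1.35]
[-1.0992  0.5361 -1.0847] 0.5044401834013876
```

{"method": "play_rows", "body": {"increments": [[40, 0, 0, -20, 0], [40, 0, 0, -35, 0], [40, 3, -28, 0, 0], [40, 4, -29, 0, 0], [40, 4, -29, 0, 0], [40, 4, -29, 0, 0], [40, 0, 0, 28, 0], [40, 0, 0, 20, 0]]}}

```text
clock: 31.0
position: [0.4418, -0.1095, 0.0195]
ee_rot: [2.22, 2.221, 0.001]
wrist_force: [0.2, 0.5, -2.7]
gripper_width: 0.504
grip_force: 62.7
```

Run:
```python
from hk import *
go(.442,-.11,.0102,0);print(robot.read_state()['position'])
```

```text
turn 0.001 dx -0.5 dy 0.2 dz 9.3 tilt [ 0.002 -0.    -1.   ] j [-0.24 -0.12 -0.44  1.25 -0.    1.33]
[ 0.4418 -0.1095  0.0195]
```

{"method": "play_rows", "body": {"increments": [[40, 0, 0, 4, 0], [40, 0, 0, 3, 0], [40, 0, 0, 1.5, 0], [40, 0, 0, 0, 0], [40, 0, 0, 0, 0]]}}

```text
clock: 31.5
position: [0.4426, -0.11, 0.012]
ee_rot: [2.221, 2.221, 0.001]
wrist_force: [0.4, -0.2, -1.9]
gripper_width: 0.5
grip_force: 62.6
```

{"method": "play_rows", "body": {"increments": [[40, 0, 0, 1.5, 0], [40, 0, 0, 0, 0], [68, 0, 0, 0, 0], [68, 0, 0, 0, 0], [68, 0, 0, 0, 0], [68, 0, 0, -20, 0], [68, 0, 0, -40, 0], [68, 0, 0, -40, 0]]}}

```text
clock: 32.3
position: [0.4415, -0.1098, 0.1106]
ee_rot: [-2.221, -2.221, 0.001]
wrist_force: [0.9, 0.3, -0.6]
gripper_width: 0.795
grip_force: 0.0
```

{"method": "play_rows", "body": {"increments": [[68, 0, 0, -40, -0.146], [50, 0, 0, -40, -0.146], [40, 0, 0, 0, -0.146], [30, 0, 0, 0, -0.146], [30, 0, 0, 0, -0.146], [30, 0, 0, 0, -0.146], [30, 0, 0, 0, -0.146], [30, 0, 0, 0, -0.146]]}}

```text
clock: 33.1
position: [0.4421, -0.1099, 0.1899]
ee_rot: [0.619, 3.08, -0.0]
wrist_force: [-1.2, -0.3, 0.0]
gripper_width: 0.35
grip_force: 0.0
```

{"method": "play_rows", "body": {"increments": [[30, 0, 0, 0, -0.146], [30, 0, 0, 0, -0.146]]}}

```text
clock: 33.3
position: [0.4421, -0.1099, 0.1899]
ee_rot: [0.165, 3.137, -0.0]
wrist_force: [0.9, -0.0, -0.4]
gripper_width: 0.352
grip_force: 0.0
```

Run:
```python
from hk import *
th=1.461;yt=np.array([np.cos(th),np.sin(th)]);p=np.array([.557,.108])-.0345*yt;print(p)
go(p[0],p[1],.15,th);print(robot.read_state()['position'],robot.read_state()['gripper_width']*85.4)
```

```text
[0.5532 0.0737]
turn 0.005 dx -90.3 dy 194.7 dz 39.9 tilt [ 0. -0. -1.] j [-0.24 -0.15 -0.13  1.59 -0.   -0.14]
[ 0.4421 -0.1099  0.1899] 30.04140521312279
```

{"method": "play_rows", "body": {"increments": [[30, -18, 39, 0, 0.005], [30, -18, 39, 0, 0], [30, -18, 39, 0, 0], [30, -18, 39, 0, 0], [30, -18.3, 38.7, 0, 0], [30, 0, 0, 0, 0], [30, 0, 0, 0, 0]]}}

```text
clock: 34.0
position: [0.5541, 0.0738, 0.1892]
ee_rot: [-0.179, -3.135, 0.001]
wrist_force: [-0.3, -0.5, -0.8]
gripper_width: 0.347
grip_force: 0.0
```

```bash
cat >> hk.py <<'E'
def ringw(f,z=.014):
    s,im=grab('wrist',f);C=cam('wrist',s);m=cv2.inRange(cv2.cvtColor(im,cv2.COLOR_RGB2HSV),(12,70,50),(30,255,255));m[300:]=0
    n,l,st,ce=cv2.connectedComponentsWithStats(m);i=1+np.argmax(st[1:,4]);k=(l==i).astype(np.uint8)
    c=max(cv2.findContours(k,0,2)[0],key=len)[:,0];P=onz(C,c,z)[:,:2]*1000
    print(st[i],'circle mm',cv2.minEnclosingCircle(P.astype(np.float32)),'ellipse',cv2.fitEllipse(P.astype(np.float32)));return s,im
E
python3 - <<'E'
from hk import *
ringw('w13.png');print(robot.read_state()['position'])
E
```

```text
[  31   57  104   61 2491] circle mm ((436.9764404296875, -130.17434692382812), 50.210121154785156) ellipse ((438.8911437988281, -135.2171173095703), (47.60536575317383, 92.16498565673828), 175.08311462402344)
[0.5539 0.0731 0.1896]
```

Run:
```python
from hk import *
s=robot.read_state();im=cv2.imread('pics/w13.png')[:,:,::-1].copy();C=cam('wrist',s)
print(proj(C,[(.557,.108,.014)]))
m=cv2.inRange(cv2.cvtColor(im,cv2.COLOR_RGB2HSV),(12,60,40),(32,255,255));n,l,st,ce=cv2.connectedComponentsWithStats(m)
for i in range(1,n):
    if st[i,4]>150:
        c=max(cv2.findContours((l==i).astype(np.uint8),0,2)[0],key=len)[:,0];P=onz(C,c,.014)[:,:2]*1000
        print(st[i],ce[i],cv2.minEnclosingCircle(P.astype(np.float32)))
```

```text
[[351.1985 182.7256]]
[  31   57  104   61 2491] [73.9526 87.4492] ((436.51953125, -130.9760284423828), 50.24559020996094)
[139  68  23  22 316] [149.7563  78.1994] ((438.79931640625, -64.96490478515625), 11.168353080749512)
[ 310  141   79   78 2121] [349.5578 180.4257] ((555.1201171875, 106.18719482421875), 39.024478912353516)
```

Run:
```python
from h import *
go(.5522,.0737,.005,1.461)
```

```text
turn -0.005 dx 1.7 dy 0.4 dz 184.6 tilt [-0.001 -0.    -1.   ] j [ 0.13  0.1   0.11  1.58 -0.    0.25]
```

{"method": "play_rows", "body": {"increments": [[30, 1.7, 0.4, 40, 0], [30, 0, 0, 45, 0], [30, 0, 0, 45, 0], [30, 0, 0, 30, 0], [30, 0, 0, 15, 0], [30, 0, 0, 8, 0], [30, 0, 0, 0, 0], [30, 0, 0, 0, 0]]}}

```text
clock: 34.85
position: [0.5535, 0.0737, 0.0086]
ee_rot: [0.182, 3.134, 0.001]
wrist_force: [-0.1, 0.4, -0.5]
gripper_width: 0.352
grip_force: 0.0
```

{"method": "play_rows", "body": {"increments": [[30, 0, 0, 3, 0], [30, 0, 0, 2, 0], [30, 0, 0, 0, 0], [20, 0, 0, 0, 0], [4, 0, 0, 0, 0], [4, 0, 0, 0, 0], [4, 0, 0, 0, 0], [4, 0, 0, 0, 0]]}}

```text
clock: 35.65
position: [0.5527, 0.0738, 0.0021]
ee_rot: [0.182, 3.136, 0.0]
wrist_force: [0.6, -0.2, 3.0]
gripper_width: 0.09
grip_force: 58.0
```

Run:
```python
from h import *
s=robot.read_state();print(s['position'],s['gripper_width']*85.4,s['grip_force'],s['wrist_force'])
go(.4099,-.3249,.2,1.461)
```

```text
[0.55270554 0.07379216 0.00207815] 7.716359088592832 58.00047359196469 [ 0.57132779 -0.19063637  3.00847407]
turn -0.006 dx 98.3 dy -411.9 dz -197.9 tilt [ 0.001  0.    -1.   ] j [ 0.13  0.14 -0.21  1.22 -0.    0.25]
```

{"method": "play_rows", "body": {"increments": [[4, 0, 0, -15, 0], [4, 0, 0, -40, 0], [4, 0, 0, -45, 0], [4, 0, 0, -45, 0], [4, 10, -41, 0, 0], [4, 10, -41, 0, 0], [4, 10, -41, 0, 0], [4, 10, -41, 0, 0]]}}

```text
clock: 36.45
position: [0.4929, -0.0857, 0.1477]
ee_rot: [0.181, 3.136, -0.0]
wrist_force: [0.9, -0.2, -0.4]
gripper_width: 0.089
grip_force: 58.0
```

{"method": "play_rows", "body": {"increments": [[4, 10, -41, 0, 0], [4, 10, -41, 0, 0], [4, 10, -41, 0, 0], [4, 10, -41, 0, 0], [4, 10, -41, 0, 0], [4, 8.3, -43, 0, 0], [4, 0, 0, 0, 0], [4, 0, 0, 0, 0]]}}

```text
clock: 37.25
position: [0.4067, -0.3247, 0.1472]
ee_rot: [-0.185, -3.136, -0.001]
wrist_force: [0.4, 0.5, -1.9]
gripper_width: 0.089
grip_force: 58.1
```

Run:
```python
from hk import *
s,im=grab('wrist','w14.png');C=cam('wrist',s);T=pose(s);print(T[:3,3],s['gripper_width']*85.4)
go(.4099,-.3249,.02,1.461)
m=cv2.inRange(cv2.cvtColor(im,cv2.COLOR_RGB2HSV),(12,60,40),(32,255,255));n,l,st,ce=cv2.connectedComponentsWithStats(m)
for i in range(1,n):
    if st[i,4]>300:
        c=max(cv2.findContours((l==i).astype(np.uint8),0,2)[0],key=len)[:,0];P=onz(C,c,T[2,3]-.002+.014)[:,:2]*1000
        print(st[i],ce[i],cv2.minEnclosingCircle(P.astype(np.float32)))
# tray corners: blue felt/brown rim in this view
m=cv2.inRange(cv2.cvtColor(im,cv2.COLOR_RGB2HSV),(105,80,20),(125,255,255));print('blue bbox',[ (a.min(),a.max()) for a in np.nonzero(m)])
tt=bangle('top6.png') if 0 else grab('top','top6.png')
```

```text
[ 0.4067 -0.3247  0.1472] 7.624404710644321
turn -0.007 dx -2.9 dy -0.7 dz 127.2 tilt [-0.  0. -1.] j [-0.67  0.   -0.08  1.49  0.   -0.56]
[ 512  175  122   64 3862] [576.3465 208.6893] ((387.4312438964844, -211.09022521972656), 27.050811767578125)
[ 306  188  173  136 7756] [396.3889 244.3374] ((405.5742492675781, -289.5579528808594), 39.54027557373047)
blue bbox [(np.int64(138), np.int64(392)), (np.int64(208), np.int64(521))]
```

{"method": "play_rows", "body": {"increments": [[4, -4, -0.7, 20, 0], [4, 0, 0, 40, 0], [4, 0, 0, 35, 0], [4, 0, 0, 15, 0], [4, 0, 0, 8, 0], [4, 0, 0, 6, 0], [4, 0, 0, 0, 0], [4, 0, 0, 0, 0]]}}

```text
clock: 38.15
position: [0.4118, -0.3257, 0.0241]
ee_rot: [0.182, 3.135, -0.002]
wrist_force: [0.1, -0.3, -1.6]
gripper_width: 0.086
grip_force: 58.2
```

{"method": "play_rows", "body": {"increments": [[4, 0, 0, 5, 0], [4, 0, 0, 5, 0], [4, 0, 0, 4, 0], [4, 0, 0, 2, 0], [4, 0, 0, 0, 0], [4, 0, 0, 0, 0]]}}

```text
clock: 38.75
position: [0.4111, -0.3253, 0.008]
ee_rot: [0.182, 3.136, -0.001]
wrist_force: [-4.5, 3.6, 12.5]
gripper_width: 0.091
grip_force: 59.6
```

{"method": "play_rows", "body": {"increments": [[4, 0, 0, -1, 0], [26, 0, 0, 0, 0], [26, 0, 0, 0, 0], [26, 0, 0, 0, 0], [26, 0, 0, 0, 0], [26, 0, 0, -20, 0], [26, 0, 0, -40, 0], [26, 0, 0, -45, 0]]}}

```text
clock: 39.55
position: [0.4104, -0.3247, 0.1128]
ee_rot: [-0.182, -3.134, -0.002]
wrist_force: [0.7, -1.3, -0.2]
gripper_width: 0.303
grip_force: 0.0
```

{"method": "play_rows", "body": {"increments": [[26, 0, 0, -45, 0.146], [26, 0, 0, -30, 0.146], [26, 0, 0, 0, 0.146], [26, 0, 0, 0, 0.146], [26, 0, 0, 0, 0.146], [26, 0, 0, 0, 0.146], [26, 0, 0, 0, 0.146], [26, 0, 0, 0, 0.146]]}}

```text
clock: 40.35
position: [0.4112, -0.3253, 0.1877]
ee_rot: [-1.888, -2.511, -0.0]
wrist_force: [-0.2, -0.3, 0.3]
gripper_width: 0.305
grip_force: 0.0
```

{"method": "play_rows", "body": {"increments": [[68, 0, 0, 0, 0.146], [68, 0, 0, 0, 0.146]]}}

```text
clock: 40.55
position: [0.4111, -0.3253, 0.1877]
ee_rot: [-2.234, -2.209, 0.0]
wrist_force: [0.4, 0.3, -0.3]
gripper_width: 0.639
grip_force: 0.0
```

Run:
```python
from hk import *
s,im=grab('wrist','w15.png');C=cam('wrist',s);T=pose(s);print(T[:3,3])
def blobs(im,C,z,mn=250):
  m=cv2.inRange(cv2.cvtColor(im,cv2.COLOR_RGB2HSV),(5,60,40),(32,255,255));n,l,st,ce=cv2.connectedComponentsWithStats(m)
  for i in range(1,n):
    if st[i,4]>mn:
        c=max(cv2.findContours((l==i).astype(np.uint8),0,2)[0],key=len)[:,0];P=onz(C,c,z)[:,:2]*1000
        print(st[i],ce[i].round(),cv2.minEnclosingCircle(P.astype(np.float32)),cv2.minAreaRect(P.astype(np.float32)))
blobs(im,C,.02)
go(.442,-.11,.2,0)
```

```text
[ 0.4111 -0.3253  0.1877]
[ 251   37  135  207 3049] [292. 126.] ((406.375732421875, -291.2428894042969), 103.82430267333984) ((406.0935974121094, -291.33575439453125), (180.32040405273438, 106.77374267578125), 83.00198364257812)
[ 280  105   83   83 2271] [321. 146.] ((413.5835876464844, -290.3805847167969), 38.460750579833984) ((413.6410827636719, -290.4034118652344), (75.55136108398438, 76.0595932006836), 89.41236877441406)
turn -0.020 dx 215.3 dy 30.9 dz -12.3 tilt [-0.  0. -1.] j [-0.67  0.01  0.01  1.57 -0.    0.92]
```

{"method": "play_rows", "body": {"increments": [[68, 40, 6, -12, -0.02], [68, 40, 6, 0, 0], [68, 40, 6, 0, 0], [68, 40, 6, 0, 0], [68, 40, 5, 0, 0], [68, 15, 2, 0, 0], [68, 0, 0, 0, 0], [68, 0, 0, 0, 0]]}}

```text
clock: 41.4
position: [0.4398, -0.11, 0.1998]
ee_rot: [2.201, 2.241, -0.0]
wrist_force: [-0.2, -0.7, -0.3]
gripper_width: 0.796
grip_force: 0.0
```

Run:
```python
from hk import *
s,im=grab('wrist','w16.png');C=cam('wrist',s);T=pose(s);print(T[:3,3])
for st,m in blob(im,(5,90,50),(20,255,255)): print('orange',st,rect(m,C,.036))
go(.4426,-.11,.0105,0)
```

```text
[ 0.4398 -0.11    0.1998]
orange [ 297  123   46  113 4487] ((439.88092041015625, -106.72415161132812), (107.60090637207031, 41.02446365356445), 89.98612213134766)
orange [238 262 106 112 996] ((380.2903747558594, -241.73568725585938), (172.63226318359375, 84.34381103515625), 49.26995086669922)
orange [ 260  300   66   60 1563] ((414.9756774902344, -274.98040771484375), (74.17335510253906, 74.722412109375), 38.644737243652344)
turn 0.016 dx 0.5 dy 2.9 dz 189.3 tilt [ 0. -0. -1.] j [-0.25 -0.15 -0.12  1.6  -0.    1.31]
```

{"method": "play_rows", "body": {"increments": [[68, 0.5, 2.9, 40, 0.016], [68, 0, 0, 45, 0], [68, 0, 0, 45, 0], [68, 0, 0, 30, 0], [68, 0, 0, 18, 0], [68, 0, 0, 9, 0], [68, 0, 0, 0, 0], [68, 0, 0, 0, 0]]}}

```text
clock: 42.25
position: [0.4431, -0.11, 0.0137]
ee_rot: [2.222, 2.219, 0.001]
wrist_force: [0.4, 0.3, 0.7]
gripper_width: 0.795
grip_force: 0.0
```

Run:
```python
from h import *
go(.4426,-.11,.0105,0)
```

```text
turn -0.001 dx -0.0 dy -0.5 dz 3.2 tilt [ 0.001 -0.    -1.   ] j [-0.24 -0.11 -0.44  1.24 -0.    1.33]
```

{"method": "play_rows", "body": {"increments": [[68, 0, 0, 3.2, 0], [68, 0, 0, 0, 0], [40, 0, 0, 0, 0], [40, 0, 0, 0, 0], [40, 0, 0, 0, 0], [40, 0, 0, 0, 0], [40, 0, 0, 0, 0], [40, 0, 0, 0, 0]]}}

```text
clock: 43.05
position: [0.443, -0.1095, 0.0102]
ee_rot: [2.222, 2.22, 0.001]
wrist_force: [-0.1, -0.6, 5.6]
gripper_width: 0.499
grip_force: 62.6
```

{"method": "play_rows", "body": {"increments": [[40, 0, 0, -20, 0], [40, 0, 0, -40, 0], [40, 0, 0, 0, -0.035], [40, 0, 30, 0, 0], [40, 0, 40, 0, 0], [40, 0, 40, 0, 0], [40, 0, 40, 0, 0], [40, 0, 40, 0, 0]]}}

```text
clock: 43.85
position: [0.6337, -0.1027, 0.0687]
ee_rot: [-2.183, -2.258, 0.001]
wrist_force: [0.7, -0.9, -0.6]
gripper_width: 0.503
grip_force: 61.9
```

Run:
```python
from h import *
s=robot.read_state();print(s['position'],s['gripper_width']*85.4)
go(.6655,-.094,.0105,.035)
```

```text
[ 0.63374098 -0.10272022  0.06874928] 42.961486160316134
turn -0.001 dx 7.6 dy 32.0 dz 58.2 tilt [-0.001  0.    -1.   ] j [-0.16  0.31  0.11  1.38 -0.    1.38]
```

{"method": "play_rows", "body": {"increments": [[40, 7.6, 32, 0, 0], [40, 0, 0, 25, 0], [40, 0, 0, 16, 0], [40, 0, 0, 8, 0], [40, 0, 0, 4, 0], [40, 0, 0, 2, 0], [40, 0, 0, 0, 0], [40, 0, 0, 0, 0]]}}

```text
clock: 44.65
position: [0.6645, -0.0945, 0.0157]
ee_rot: [2.183, 2.258, 0.001]
wrist_force: [-0.5, 1.1, -1.0]
gripper_width: 0.5
grip_force: 62.1
```

Run:
```python
from h import *
go(.6655,-.094,.0103,.035);print(robot.read_state()['wrist_force'])
```

```text
turn -0.001 dx 0.4 dy 1.0 dz 5.4 tilt [ 0.001 -0.    -1.   ] j [-0.14  0.39  0.12  1.3  -0.    1.4 ]
[-0.50211821  1.12471013 -1.00419213]
```

{"method": "play_rows", "body": {"increments": [[40, 0.4, 1, 2.5, 0], [40, 0, 0, 2, 0], [40, 0, 0, 0.7, 0], [40, 0, 0, 0, 0], [40, 0, 0, 0, 0]]}}

```text
clock: 45.15
position: [0.6656, -0.0938, 0.0103]
ee_rot: [2.183, 2.258, 0.001]
wrist_force: [-1.7, 0.2, 5.5]
gripper_width: 0.502
grip_force: 62.8
```

{"method": "play_rows", "body": {"increments": [[68, 0, 0, 0, 0], [68, 0, 0, 0, 0], [68, 0, 0, 0, 0], [68, 0, 0, -20, 0], [68, 0, 0, -40, 0], [68, 0, 0, -45, 0], [68, 0, 0, -45, 0], [68, 0, 0, -45, 0]]}}

```text
clock: 45.95
position: [0.6649, -0.0938, 0.2061]
ee_rot: [2.183, 2.259, 0.0]
wrist_force: [1.7, 0.4, 0.5]
gripper_width: 0.794
grip_force: 0.0
```

{"method": "play_rows", "body": {"increments": [[68, 30, -35, 0, 0], [68, 35, -35, 0, 0], [68, 35, -35, 0, 0], [68, 35, -35, 0, 0], [68, 35, -35, 0, 0], [68, 35, -35, 0, 0], [68, 35, -35, 0, 0], [68, 35, -35, 0, 0]]}}

```text
clock: 46.75
position: [0.3744, 0.1723, 0.2044]
ee_rot: [2.184, 2.258, 0.001]
wrist_force: [0.8, 0.3, 0.9]
gripper_width: 0.798
grip_force: 0.0
```

{"method": "play_rows", "body": {"increments": [[68, 35, -25, 0, 0], [68, 35, -15, 0, 0], [68, 35, -10, 0, 0], [68, 20, 0, 0, 0], [68, 0, 0, 0, 0], [68, 0, 0, 0, 0]]}}

```text
clock: 47.35
position: [0.3216, 0.2947, 0.2042]
ee_rot: [2.182, 2.26, -0.001]
wrist_force: [-0.2, 0.0, -0.3]
gripper_width: 0.795
grip_force: 0.0
```

Run:
```python
from hk import *
s,t=grab('top','top9.png');s2,si=grab('side','side9.png');print(s['position'])
C=cam('top')
for st,m in blob(t,(5,90,50),(20,255,255)):
  if st[0]>300 and st[0]<340: print('orange top',st,rect(m,C,.036))
a=cv2.resize(t[95:300,230:485],(410,330),interpolation=cv2.INTER_CUBIC);b=cv2.resize(si[165:345,200:440],(390,292),interpolation=cv2.INTER_CUBIC)
b=np.pad(b,((0,38),(0,0),(0,0)));cv2.imwrite('pics/c3.png',np.hstack([a,b])[:,:,::-1])
```

```text
[0.3216 0.2947 0.2042]
orange top [320 147  45  19 703] ((662.9298095703125, -90.99639892578125), (42.60568618774414, 107.09245300292969), 1.7358646392822266)
```

View pics/c3.png

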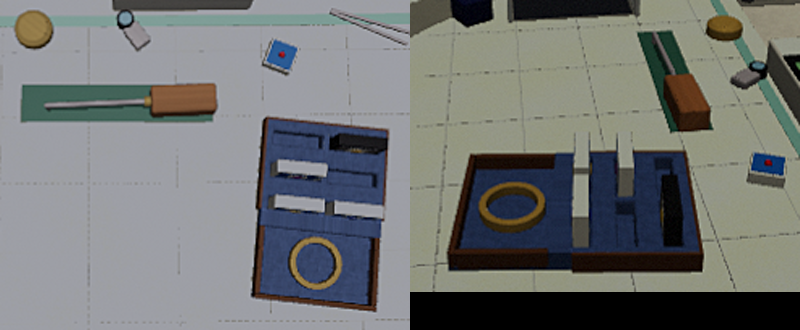

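```bash
python3 -c "
from station import finish_job
print(finish_job())"
```

```text
the job is handed in; nothing more can be done
None
```

The job is handed in at about 47 s. The three white-framed cases stand upright in free slots, and the black-framed case was left in place. The bangle was drawn out with the hook and lies flat in the tray's well, and the hook is back on its green mat standing on its handle and prong. The final camera views show this layout. That the cases are fully home I judged from the release heights and the free drop, not from a direct look.

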